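Run filter modules round the curved guide to the reader and sort them by the lamp

ROBOT

A 6-joint arm with a two-finger parallel gripper is mounted at the origin on the work surface. World frame = base frame: x ahead of the robot, y to its left, z up, the work surface at z = 0. Lengths are in m, angles in rad, forces in N, time in s.
With the tool pointing down it reaches from about 0.25 to 0.775 m from the base axis. Payload 4 kg.
Tool frame: the origin (TCP) lies midway between the tips of the shut fingers; the grasp point (between the pads) lies 19 mm behind it (robot.tcp_to_grasp is the distance from the TCP to the grasp point, in m); x points along the fingers, y is the direction in which the jaws open and shut, and the axes are right-handed (so a half turn about x gives the same grasp; the last joint's range is limited). The gripper opens to 94 mm and grips with 3 to 60 N. Pads are 16 mm wide; open, the fingers measure 119 mm over their backs; the gripper's body (75 mm by 177 mm) begins 78 mm behind the grasp point.
Start: joints at [-1.232, 0.087, 1.371, -0, 1.684, -0.103], TCP at [0.235, -0.497, 0.206] pointing down, gripper open.
Joint ranges: [-3.1, 3.1], [-0.76, 2.03], [0.27, 2.55], [-1.08, 4.22], [0.17, 2.65], [-2.57, 2.57]. Speed limits (rad/s): [2.79, 2.79, 3.14, 3.14, 3.14, 3.14].

INTERFACE

Orientations are given as [roll, pitch, yaw] about the fixed x, y, z axes, in that order (R = Rz(yaw) Ry(pitch) Rx(roll)).
In Python, from bench import robot gives the robot as it stands.
- The arm moves only by the tool send_rows, never from a script. Its argument "increments" is a list of rows, each a list of 5 numbers: the opening, from -1 (shut) to 1 (fully open), so that 0 is half open, then the shift along the tool's x, y, z in m, then the turn about the tool's x in rad. In form: [[hand, tx, ty, tz, roll], ...]. A call has 1 to 5 rows; each row is the pose to reach, as a shift and turn from the pose commanded when the call began, along the tool's axes at that moment; what a row does not reach only later rows make up. A row lasts 1/12 s, in which the tool goes at most 41.7 mm and 7.16 degrees, less where a joint would pass 70% of its speed; a pose out of reach is approached as far as the arm can. A call with a gripper value outside its range is refused whole. The fingers move at their own pace and stop on an object; the grip force is fixed at half the most. Time passes only in rows, so rows that repeat a pose let the fingers close. It gives the time, the measured TCP pose, the force and the opening at its end, in the units of the state.
- robot.get_obs(): the state, without advancing time (a new reading comes with each control period).
- robot.snapshot(name): name is "side" or "top"; returns a dict with "image" (480x640x3 uint8, red, green, blue), "intrinsics" (3x3 intrinsics, pixels), "world_from_camera" (4x4, takes a point from camera to world coordinates). Camera axes: x right, y down, z forward; pixel columns grow to the right and rows downward; lengths in m; the calibration is good to about 2 mm. A picture is of the moment at which its call begins. There is no depth.
- robot.close_job(): hands the job in, once; it reports no verdict.
The state is a dict: "time": time; "joint_positions": joint angles; "qvel": joint speeds; "joint_torque": joint torques, N m; "tool_pos": TCP position; "ee_rot": TCP orientation; "wrist_force": force on the tool from outside, world axes, zero at the start; "wrist_torque": the same for the moment, N m; "width": finger opening in m.
Only numpy, scipy, OpenCV 4.12 (cv2) and the standard library are available. Lean on these libraries where they do the work, as an engineer would, in place of code of your own. Each camera call takes 0.05 s, during which the arm holds its last target.

TASK

Load every blue-lidded filter module lying on the bench flat onto the floor of the orange carrier while it stands on the loading leg of the curved guide, then push the loaded carrier along the guide, round the bend and fully home against the red end stop, without lifting it out of its guide. With all the modules aboard at the stop press the green read button fully down, then clear all the modules onto the floor of the bin whose lamp is green, and push the empty carrier back round the bend, fully against the closed end of the loading leg; leave the other things on the bench alone.

Things in the scene. Friction and masses are not known exactly. Their poses are not given: they have to be found in the camera images.
- module1_center (a point): Filter module (may be absent: 2 to 4 of the four are there): 44 x 28 x 26 mm box (its x, y, z), aluminium with a blue lid, about 70 g, lid up (z up). Point at its centre, 13 mm above its underside. Starts on the bench at the left; may lie closer than 60 mm to another after a knock.
- module2_center (a point): Filter module (may be absent: 2 to 4 of the four are there): 44 x 28 x 26 mm box (its x, y, z), aluminium with a blue lid, about 70 g, lid up (z up). Point at its centre, 13 mm above its underside. Starts on the bench at the left; may lie closer than 60 mm to another after a knock.
- module3_center (a point): Filter module (may be absent: 2 to 4 of the four are there): 44 x 28 x 26 mm box (its x, y, z), aluminium with a blue lid, about 70 g, lid up (z up). Point at its centre, 13 mm above its underside. Starts on the bench at the left; may lie closer than 60 mm to another after a knock.
- module4_center (a point): Filter module (may be absent: 2 to 4 of the four are there): 44 x 28 x 26 mm box (its x, y, z), aluminium with a blue lid, about 70 g, lid up (z up). Point at its centre, 13 mm above its underside. Starts on the bench at the left; may lie closer than 60 mm to another after a knock.
- carrier_floor (a point): Centre of the floor of the carrier, a loose orange square tray: 116 x 116 mm outside, 108 x 108 mm inside, rim 8 mm above this floor, which is 24 mm above the bench. Room for four modules in 2 x 2, e.g. centres at +-25 mm along its x and +-29 mm along its y. Its own x points along the guide towards the end stop. Starts on the loading leg, at track y 0.06 to 0.11; fully back against that leg's closed end it is at y 0.130.
- carrier: The carrier; origin at the centre of its plate's underside, 6 mm below the floor. About 0.6 kg. The plate slides on the rails' smooth tops (friction about 0.3); two round rollers, 28 mm dia, under it at +-26 mm along its own x hang 12 mm down in the slot between the rails (2 mm play each side) and turn it with the guide. A push of some 2 to 8 N against its rear rim moves it.
- track: Curved guide fixed to the bench; origin on the bench at the centre of the bend. In its frame the slot's centre line runs along x = -0.090 from y = +0.170 (closed end of the loading leg) to y = 0, round a quarter circle of radius 0.090 about the origin to (0, -0.090), then along y = -0.090 in +x to a red end stop at x = 0.115. Rails 18 mm tall, 76 mm over both; base plate 84 mm wide.
- track_home (a point): Where the underside centre of the carrier's plate comes when it is fully home (rollers against the stop): track x 0.075, y -0.090, 18 mm above the bench; same axes as the track (x towards the stop). A white reader head 60 mm tall stands behind the stop, its near face at track x 0.205.
- bin_left (a point): Centre of the inner floor of the robot's left (+y) bin of a fixed black two-bin rack with white floors: bin inside 108 (x) x 108 (y) mm, floor 6 mm above the bench, rim 8 mm above the floor, wall 12 mm between the bins. Rack turned a little from start to start; axes are the rack's.
- bin_right (a point): The same of the right (-y) bin, 120 mm from the left one.
- lamp_lit_top (a point): Top of the lamp that shows green, 38 mm dia, 40 mm tall. It stands 85 mm beyond (+x) the centre of one of the bins: that is the bin to use this time. The lamps never move during a run.
- lamp_dark_top (a point): Top of the unlit grey lamp, same size, beyond the other bin.
- read_top (a point): Centre of the top of the green read button (30 mm dia, springs back) on a white controller box 80 x 100 mm, 45 mm tall.
- read (a joint): Travel of the read button: 0 released, 0.006 m fully down (about 5 N); it counts as pressed from 0.0045.
- adapter: Bystander, leave alone: brass coaxial adapter, 22 mm dia, 38 mm tall, upright
- spool: Bystander, leave alone: red spool, 54 mm dia, 32 mm tall
- pot: Bystander, leave alone: open white pot, 70 mm dia, 45 mm tall
- driver: Bystander, leave alone: yellow-handled screwdriver lying on the bench
- mug: Bystander, leave alone: blue mug, 80 mm dia, 90 mm tall
- spanner: Bystander, leave alone: steel spanner lying on the bench

How it is judged:
By the outcome, as a careful person would: the job done as asked, in the order asked, and still so for the second after the job is handed in, with the robot touching nothing.
Of module1, module2, module3, module4 only 2 to 4 are there at a start; the rules pass over those that are not, and their reading is None.
At some moment in a run one of module1, module2, module3, module4 may be knocked a few centimetres aside while the robot is not near it.
It also fails if it takes over 210 s, if anything falls off the work surface, if the arm or the gripper's body presses on something with over 40 N, if the wrist force passes 120 N, or if a joint passes its speed limit or range.

## Working session

There is one attempt and no reset: what is moved stays moved. The work goes in short steps, Python scripts to look and compute and a tool call to move; the robot and the scene stay as the last step left them, time stands still between calls to the robot, and variables do not carry over. Pictures are saved under pics/ and viewed, and the job is handed in when it is done.

Besides the shell and the picture viewer there is one more tool, called after "Request:" by a JSON object that holds its "op" and its "data". send_rows: Moves the arm, as the interface text tells. Its arguments: {"type":"object","properties":{"increments":{"type":"array"}},"required":["increments"]}

```bash
mkdir -p pics; ls; cat > h.py <<'E'
import numpy as np, cv2
from bench import robot
def snap(name,fn):
    s=robot.snapshot(name); cv2.imwrite('pics/'+fn,cv2.cvtColor(np.asarray(s['image']),cv2.COLOR_RGB2BGR)); return s
def ray(s,u,v,z):
    K=np.array(s['intrinsics']);T=np.array(s['world_from_camera'])
    d=T[:3,:3]@np.linalg.solve(K,[u,v,1.]);o=T[:3,3]
    return o+d*(z-o[2])/d[2]
def proj(s,p):
    K=np.array(s['intrinsics']);T=np.array(s['world_from_camera'])
    c=T[:3,:3].T@(np.asarray(p)-T[:3,3]);q=K@c;return q[:2]/q[2]
E
python3 - <<'E'
from h import *
print(robot.get_obs())
for n in('top','side'):
    s=snap(n,n+'0.png');print(s['intrinsics'],s['world_from_camera'])
E
```

```text
pics
{'time': 0.0, 'joint_positions': array([-1.23213152e+00,  8.79374780e-02,  1.37224822e+00, -1.34788901e-06,
        1.68359104e+00, -1.03065698e-01]), 'qvel': array([-0.00078334, -0.00090069, -0.00012524,  0.00021098,  0.00013542,
        0.0005944 ]), 'joint_torque': array([-2.15231994e-03, -3.40184963e+01, -3.02433443e+01,  7.15267262e-02,
        3.29796073e-02, -1.57827499e-04]), 'tool_pos': array([ 0.23495678, -0.49668142,  0.20431682]), 'ee_rot': array([-1.67324865,  1.56861224,  1.91007436]), 'wrist_force': array([0.00847257, 0.54907585, 0.54260466]), 'wrist_torque': array([ 0.01665914, -0.01031838,  0.01898033]), 'width': 0.09394559970350427}
[[571.36994325   0.         314.77179221]
 [  0.         571.36994325 238.86292104]
 [  0.           0.           1.        ]] [[ 0.02437519 -0.99697529  0.07379778  0.49556483]
 [-0.99968996 -0.02468373 -0.00327155  0.0209313 ]
 [ 0.00508326 -0.07369515 -0.99726786  1.19584375]
 [ 0.          0.          0.          1.        ]]
[[553.47996153   0.         324.8074408 ]
 [  0.         553.47996153 245.82574294]
 [  0.           0.           1.        ]] [[-0.82348245 -0.44068089  0.35731918  0.1465223 ]
 [-0.56703478  0.61857623 -0.54390717  0.66404516]
 [ 0.01866034 -0.65051041 -0.75926806  0.97222766]
 [ 0.          0.          0.          1.        ]]
```

View pics/top0.png

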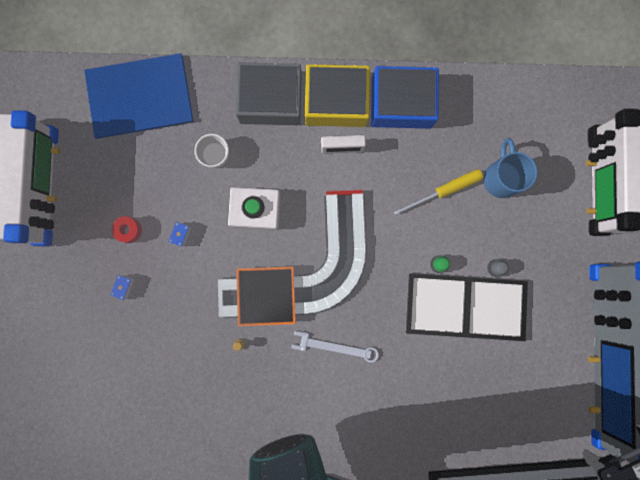

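View pics/side0.png

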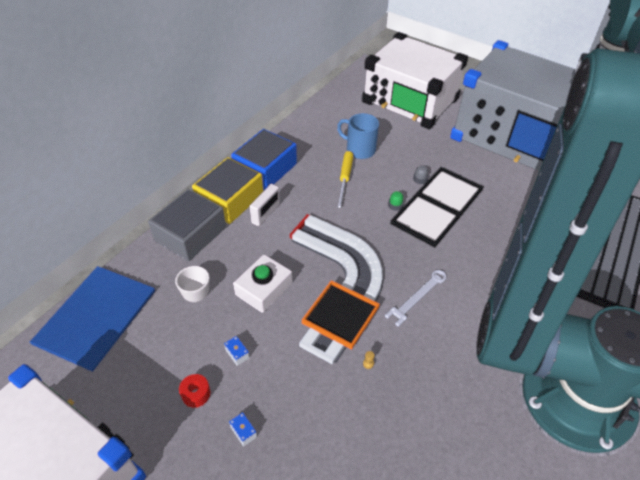

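```bash
cat >> h.py <<'E'
def mask(s,lo,hi,k=3):
    hsv=cv2.cvtColor(np.asarray(s['image']),cv2.COLOR_RGB2HSV)
    m=cv2.inRange(hsv,np.array(lo),np.array(hi))
    return m
def blobs(m,amin=20):
    out=[]
    cs,_=cv2.findContours(m,cv2.RETR_EXTERNAL,cv2.CHAIN_APPROX_NONE)
    for c in cs:
        a=cv2.contourArea(c)
        if a>=amin:
            r=cv2.minAreaRect(c);out.append((a,r,c))
    return sorted(out,key=lambda o:-o[0])
def rect(s,c,z):
    # contour -> world rect on plane z
    p=np.array([ray(s,u,v,z)[:2] for u,v in c.reshape(-1,2)]).astype(np.float32)
    (cx,cy),(w,h),a=cv2.minAreaRect(p*1000)
    if w<h: w,h,a=h,w,a+90
    return np.round([cx,cy,w,h,(a+90)%180-90],1)  # long-axis angle deg in world, mm
E
python3 - <<'E'
from h import *
im=cv2.imread('pics/top0.png');
cv2.imwrite('pics/z1.png',cv2.resize(im[180:370,70:330],None,fx=3,fy=3,interpolation=cv2.INTER_CUBIC))
cv2.imwrite('pics/z2.png',cv2.resize(im[120:360,310:550],None,fx=2.5,fy=2.5,interpolation=cv2.INTER_CUBIC))
for n in('top','side'):
    s=snap(n,n+'1.png')
    for nm,lo,hi,z in(('blue',(105,120,60),(130,255,255),.026),('orange',(5,150,100),(20,255,255),.032),('green',(50,100,40),(85,255,255),.05),('red',(0,150,80),(4,255,255),.02)):
        for a,r,c in blobs(mask(s,lo,hi)): print(n,nm,a,np.round(r[0]),rect(s,c,z))
E
```

```text
top blue 6697.0 [138.  95.] [873.8 393.5 206.7 148.4 -78.5]
top blue 3885.5 [405.  97.] [ 885.2 -164.   139.6  130.4  -90. ]
top blue 2387.5 [616. 393.] [ 286.  -599.3  192.7   58.7   -0.7]
top blue 411.5 [510. 175.] [ 724.8 -385.   112.2   75.   -68.3]
top blue 390.0 [ 16. 233.] [578.5 629.9  50.3  37.1  88.5]
top blue 366.5 [ 23. 120.] [814.6 630.6  51.1  39.6  88.4]
top blue 228.0 [178. 234.] [585.8 297.3  42.9  27.3 -18.1]
top blue 220.0 [120. 287.] [473.7 411.3  42.7  27.3 -16.9]
top blue 152.5 [600. 272.] [ 528.5 -568.    44.1   32.7  -88.6]
top blue 146.5 [596. 440.] [ 192.5 -556.8   43.    22.3   14.7]
top blue 134.5 [ 43. 240.] [572.1 577.8  44.2  32.9 -88.6]
top blue 106.0 [ 54. 133.] [788.5 563.9  42.1  18.6  18.2]
top blue 67.0 [506. 148.] [ 781.7 -376.6   34.5   31.3   19.8]
top blue 66.5 [637. 271.] [ 532.6 -645.    36.9    8.2   -1. ]
top orange 68.5 [268. 296.] [463.5 108.3 113.3 102.2   3.7]
top green 904.5 [605. 192.] [ 690.4 -569.1  116.    36.6   -0.7]
top green 169.0 [441. 264.] [ 537.1 -237.3   30.1   29.6  -44.1]
top green 157.0 [252. 206.] [643.7 145.5  28.5  
[... 517 characters left out ...]
262.0 [236. 347.] [585.4 299.5  44.5  28.7 -18.3]
side blue 206.0 [471.  78.] [ 612.1 -834.1  101.3   43.4  -80.1]
side blue 111.0 [456. 134.] [ 527.  -555.8   58.    32.   -72.4]
side blue 93.0 [139. 472.] [563.7 570.   27.5  21.  -50.4]
side blue 80.0 [500.  45.] [  614.5 -1070.7    54.1    39.7    89.1]
side orange 2832.0 [340. 313.] [461.4 119.4 124.3 117.1 -86.5]
side green 696.0 [408.  99.] [ 7.011e+02 -5.893e+02  1.429e+02  9.840e+01  2.000e-01]
side green 163.0 [262. 272.] [647.2 141.3  35.   31.5 -51.7]
side green 131.5 [396. 198.] [ 526.8 -217.    45.7   28.5  -60.6]
side red 713.5 [195. 390.] [591.6 408.8  63.5  52.5 -21.2]
side red 21.0 [300. 226.] [677.9 -37.   40.6   9.9 -86. ]
```

View pics/z1.png

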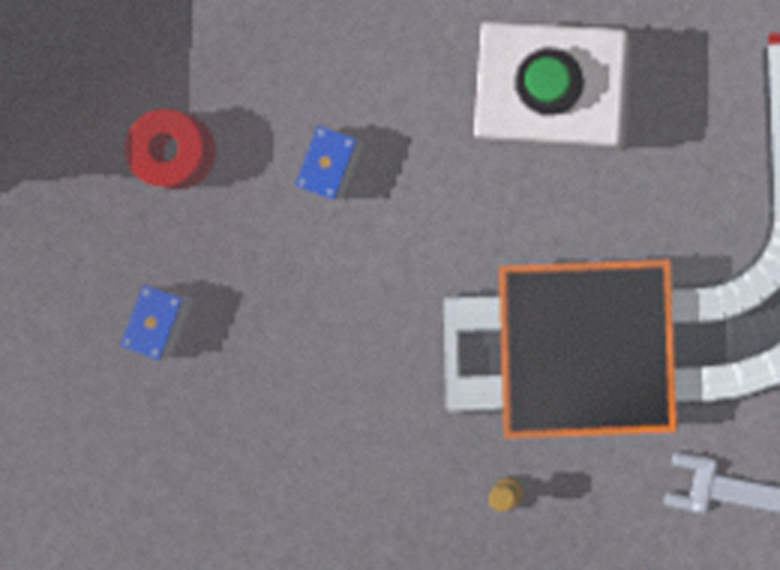

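View pics/z2.png

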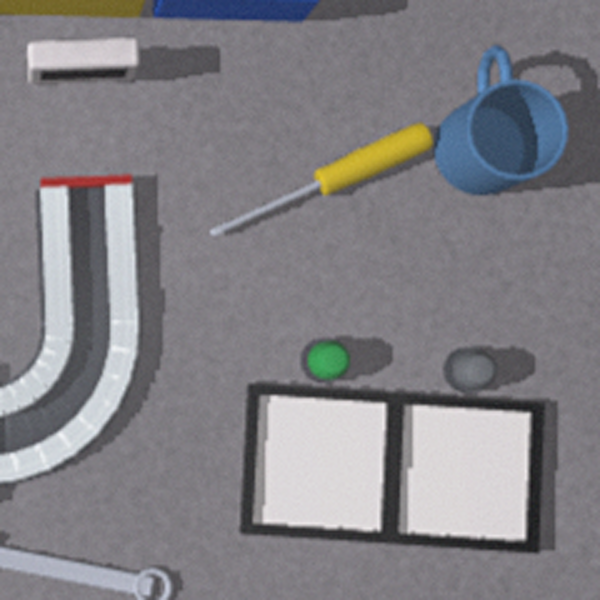

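```bash
python3 - <<'E'
from h import *
for n in('top','side'):
    s=snap(n,n+'2.png')
    m=mask(s,(4,110,70),(22,255,255))
    for a,r,c in blobs(m,60): print(n,'orange',a,np.round(r[0]),rect(s,c,.032))
    m=mask(s,(0,0,150),(179,60,255))
    for a,r,c in blobs(m,150): print(n,'white',a,np.round(r[0]),rect(s,c,.018),rect(s,c,.006))
    m=mask(s,(0,130,60),(6,255,255))
    for a,r,c in blobs(m,10): print(n,'red',a,np.round(r[0]),rect(s,c,.018))
    m=mask(s,(50,100,40),(85,255,255))
    for a,r,c in blobs(m,100): print(n,'green',a,np.round(r[0]),rect(s,c,.05),rect(s,c,.04))
E
```

```text
top orange 3177.0 [265. 296.] [463.5 114.3 116.6 116.1 -86.2]
top white 2351.0 [439. 305.] [ 453.3 -240.8  105.7   99.5   -2.4] [ 452.9 -243.5  106.8  100.5   -2.4]
top white 2327.0 [497. 309.] [ 448.4 -359.8  105.5   97.9   -2.2] [ 447.9 -363.7  106.5   98.9   -2.2]
top white 2299.5 [616. 166.] [ 752.8 -608.2  196.9   98.8   -1. ] [ 755.4 -614.6  198.9   99.8   -1. ]
top white 2224.0 [ 12. 176.] [700.1 648.3 260.9  52.1   3.7] [702.2 654.7 263.6  52.6   3.7]
top white 1816.0 [253. 208.] [644.8 147.5 100.8  81.9  88.2] [646.4 148.8 101.8  82.7  88.2]
top white 1488.5 [345. 258.] [544.8 -47.1 275.4  82.6 -22.7] [545.3 -47.8 278.2  83.5 -22.7]
top white 1047.0 [327. 242.] [576.6  -9.  201.6  60.7 -15.1] [577.4  -9.4 203.7  61.3 -15.1]
top white 869.5 [210. 150.] [764.5 239.4  70.1  68.9   2. ] [767.3 241.7  70.8  69.6   2. ]
top white 728.5 [335. 347.] [362.4 -29.  177.1  36.3  81.2] [361.  -29.5 178.9  36.7  81.2]
top white 458.0 [342. 142.] [787.2 -35.7  93.   33.6 -83. ] [790.2 -36.2  94.   34.  -83. ]
top white 427.0 [228. 298.] [457.9 193.   75.9  38.8   2.1] [457.5 194.8  76.7  3
[... 1902 characters left out ...]
 17.2] [-27.4  -9.4 125.8  47.9  17.2]
side white 265.5 [435. 106.] [ 643.7 -651.6  135.2   52.6  -74.1] [ 649.9 -668.1  136.9   53.3  -74.1]
side white 153.0 [187. 179.] [1001.1    4.3   81.7   33.8  -77.3] [1011.9   -4.    82.7   34.2  -77.3]
side red 720.0 [194. 390.] [593.  409.4  64.6  52.4 -33.7]
side red 30.0 [297. 228.] [678.7 -28.8  62.5  11.1 -86.6]
side green 697.0 [408.  99.] [ 7.011e+02 -5.893e+02  1.429e+02  9.840e+01  2.000e-01] [ 7.071e+02 -6.029e+02  1.444e+02  9.950e+01  2.000e-01]
side green 161.0 [262. 272.] [647.2 141.3  35.1  31.5 -51.7] [652.6 135.7  35.5  31.9 -51.7]
side green 133.0 [396. 198.] [ 526.8 -217.    45.7   28.5  -60.6] [ 531.  -226.5   46.2   28.8  -60.6]
```

```bash
cat >> h.py <<'E'
from scipy.spatial.transform import Rotation as Ro
def tool():
    o=robot.get_obs();return o,np.array(o['tool_pos']),Ro.from_euler('xyz',o['ee_rot']).as_matrix()
def go(x,y,z,jaw=None):
    """shift (tool axes, mm) and roll (rad) from measured pose to target in mm; jaw = world deg of tool y (mod 180)"""
    o,p,R=tool()
    d=R.T@(np.array([x,y,z])/1000.-p)
    a=np.degrees(np.arctan2(R[1,1],R[0,1])); t=0
    if jaw is not None:
        dd=(jaw-a+90)%180-90
        t=-np.radians(dd) if R[2,0]<0 else np.radians(dd)   # tool x is down
    print('t=%.2f pos'%o['time'],np.round(p*1000,1),'jaw %.1f'%a,'shift',np.round(d,4),'roll %.3f'%t,'j',np.round(o['joint_positions'],2),'w',round(o['width'],4),'F',np.round(o['wrist_force'],1))
T0=np.array([557.8,41.5]);TH=np.radians(3.9)
def tr(x,y):
    c,s_=np.cos(TH),np.sin(TH);return T0+np.array([c*x-s_*y,s_*x+c*y])
def modules(s):
    for a,r,c in blobs(mask(s,(105,120,60),(130,255,255)),60):
        if a<600: yield a,np.round(r[0]),rect(s,c,.026)
E
python3 - <<'E'
from h import *
go(585.8,298.3,150,72)
print(tool()[2].round(3))
E
```

```text
t=0.30 pos [ 235.1 -497.   205.1] jaw -64.7 shift [ 0.0555 -0.569  -0.6571] roll 0.756 j [-1.23  0.09  1.37 -0.    1.68 -0.1 ] w 0.0939 F [ 0.5  0.1 -0. ]
[[-0.     0.428 -0.904]
 [ 0.001 -0.904 -0.428]
 [-1.    -0.001 -0.   ]]
```

Request:
{"op": "send_rows", "data": {"increments": [[1,0,-0.57,-0.657,-2.385],[1,0,-0.57,-0.657,-2.385],[1,0,-0.57,-0.657,-2.385],[1,0,-0.57,-0.657,-2.385],[1,0,-0.57,-0.657,-2.385]]}}

```text
time: 0.72
tool_pos: [0.3193, -0.3048, 0.2054]
ee_rot: [1.781, 1.57, -0.288]
wrist_force: [1.7, -0.5, -0.5]
width: 0.094
```

```bash
python3 - <<'E'
from h import *
go(585.8,298.3,150,72)
E
```

```text
t=0.72 pos [ 319.3 -304.8  205.4] jaw -28.6 shift [ 0.0555 -0.0545 -0.6571] roll 1.386 j [-0.89 -0.16  1.61  0.    1.69 -0.39] w 0.094 F [ 1.7 -0.5 -0.5]
```

Request:
{"op": "send_rows", "data": {"increments": [[1,0,-0.055,-0.657,-1.756],[1,0,-0.055,-0.657,-1.756],[1,0,-0.055,-0.657,-1.756],[1,0,-0.055,-0.657,-1.756],[1,0,-0.055,-0.657,-1.756]]}}

```text
time: 1.13
tool_pos: [0.4044, -0.1144, 0.2058]
ee_rot: [0.973, 1.57, -0.471]
wrist_force: [0.8, 0.2, 0.5]
width: 0.0943
```

```bash
python3 - <<'E'
from h import *
go(585.8,298.3,150,72)
E
```

```text
t=1.13 pos [ 404.4 -114.4  205.8] jaw 7.3 shift [ 0.0557  0.2321 -0.3865] roll -1.130 j [-0.41 -0.21  1.65 -0.    1.7  -0.54] w 0.0943 F [0.8 0.2 0.5]
```

Request:
{"op": "send_rows", "data": {"increments": [[1,0.02,0.22,-0.37,-1.1],[1,0.02,0.22,-0.37,-1.1],[1,0.02,0.22,-0.37,-1.1],[1,0.02,0.22,-0.37,-1.1],[1,0.02,0.22,-0.37,-1.1]]}}

```text
time: 1.55
tool_pos: [0.4884, 0.0763, 0.1959]
ee_rot: [0.526, 1.57, -0.292]
wrist_force: [0.4, -1.0, -0.1]
width: 0.0943
```

```bash
python3 - <<'E'
from h import *
s=snap('top','t3.png')
for m in modules(s): print(*m)
go(585.8,298.3,150,72)
E
```

```text
392.0 [ 16. 233.] [579.  630.2  50.8  37.  -88.6]
367.5 [ 23. 120.] [813.9 630.   50.4  40.2 -88.5]
270.5 [529. 170.] [ 735.5 -423.7   71.3   29.5    8.6]
232.0 [178. 234.] [585.8 297.5  43.   27.5 -18.7]
220.0 [120. 287.] [473.8 411.1  42.8  27.4 -17.9]
190.0 [500. 168.] [ 739.3 -363.2  111.5   77.4   14.2]
148.5 [596. 440.] [ 192.7 -556.8   42.5   22.3   14.7]
147.5 [600. 272.] [ 528.5 -568.1   43.9   32.7  -88.6]
137.0 [ 41. 237.] [572.1 577.8  44.2  32.9 -88.6]
106.0 [ 54. 133.] [788.2 564.6  41.9  18.   17. ]
68.0 [637. 270.] [ 533.7 -645.    38.9    8.2   -1. ]
t=1.60 pos [490.1  83.1 194.7] jaw 43.8 shift [ 0.0462  0.2177 -0.0891] roll -0.493 j [ 0.05 -0.03  1.51  0.01  1.66 -0.71] w 0.0937 F [2.3 2.9 0.2]
```

Request:
{"op": "send_rows", "data": {"increments": [[1,0.09,0.215,-0.088,-0.485],[1,0.09,0.215,-0.088,-0.485],[1,0.09,0.215,-0.088,-0.485],[1,0.09,0.215,-0.088,-0.485],[1,0.09,0.215,-0.088,-0.485]]}}

```text
time: 2.02
tool_pos: [0.5706, 0.2517, 0.1197]
ee_rot: [-0.903, 1.57, -1.239]
wrist_force: [0.1, -0.4, 0.7]
width: 0.094
```

```bash
python3 - <<'E'
from h import *
go(585.8,298.3,60,71.5)
E
```

```text
t=2.02 pos [570.6 251.7 119.7] jaw 70.7 shift [ 0.0597  0.049  -0.0011] roll -0.014 j [ 0.32  0.28  1.32 -0.    1.54 -0.91] w 0.094 F [ 0.1 -0.4  0.7]
```

Request:
{"op": "send_rows", "data": {"increments": [[1,0.03,0.02,0,0],[1,0.04,0.03,0,0],[1,0.045,0.035,0,0],[1,0.045,0.035,0,0],[1,0.045,0.035,0,0]]}}

```text
time: 2.43
tool_pos: [0.5822, 0.2821, 0.0766]
ee_rot: [-0.048, 1.57, -0.389]
wrist_force: [0.5, 0.2, 0.3]
width: 0.0938
```

```bash
python3 - <<'E'
from h import *
go(585.8,298.3,4,71.5)
E
```

```text
t=2.43 pos [582.2 282.1  76.6] jaw 70.5 shift [ 0.0726  0.0165 -0.0021] roll -0.018 j [ 0.36  0.35  1.31 -0.    1.48 -0.87] w 0.0938 F [0.5 0.2 0.3]
```

Request:
{"op": "send_rows", "data": {"increments": [[1,0.02,0.0165,-0.002,-0.018],[1,0.05,0.0165,-0.002,-0.018],[1,0.065,0.0165,-0.002,-0.018],[1,0.071,0.0165,-0.002,-0.018],[1,0.071,0.0165,-0.002,-0.018]]}}

```text
time: 2.85
tool_pos: [0.5852, 0.2978, 0.0045]
ee_rot: [-2.086, 1.57, -2.409]
wrist_force: [-0.5, -0.1, 0.4]
width: 0.0936
```

```bash
python3 - <<'E'
from h import *
go(585.8,298.3,4,71.5)
E
```

```text
t=2.85 pos [585.2 297.8   4.5] jaw 71.5 shift [0.0005 0.0006 0.0004] roll -0.001 j [ 0.38  0.43  1.35 -0.    1.36 -0.86] w 0.0936 F [-0.5 -0.1  0.4]
```

Request:
{"op": "send_rows", "data": {"increments": [[-1,0,0,0,0],[-1,0,0,0,0],[-1,0,0,0,0],[-1,0,0,0,0],[-1,0,0,0,0]]}}

```text
time: 3.27
tool_pos: [0.5861, 0.2995, 0.0057]
ee_rot: [0.646, 1.569, 0.324]
wrist_force: [-0.3, -0.6, -0.7]
width: 0.0641
```

```bash
python3 - <<'E'
from h import *
c=tr(-90,80);print(c,tr(-65,80),tr(-115,80))
go(*tr(-65,80),80,93.9)
E
```

```text
[462.56719165 115.19336615] [487.50929862 116.89374841] [437.62508468 113.49298388]
t=3.27 pos [586.1 299.5   5.7] jaw 71.6 shift [-0.0746 -0.2044 -0.0356] roll -0.390 j [ 0.39  0.43  1.35 -0.    1.36 -0.86] w 0.0641 F [-0.3 -0.6 -0.7]
```

Request:
{"op": "send_rows", "data": {"increments": [[-1,0,0,0,0],[-1,0,0,0,0],[-1,0,0,0,0],[-1,0,0,0,0],[-1,0,0,0,0]]}}

```text
time: 3.68
tool_pos: [0.5854, 0.2994, 0.0044]
ee_rot: [-2.067, 1.571, -2.389]
wrist_force: [0.2, -0.4, -0.5]
width: 0.0309
```

Request:
{"op": "send_rows", "data": {"increments": [[-1,0,0,0,0],[-1,0,0,0,0],[-1,0,0,0,0],[-1,-0.03,0,0,0],[-1,-0.06,0,0,0]]}}

```text
time: 4.1
tool_pos: [0.5831, 0.2984, 0.0616]
ee_rot: [-2.42, 1.563, -2.741]
wrist_force: [1.7, 0.0, -0.6]
width: 0.0278
```

```bash
python3 - <<'E'
from h import *
go(*tr(-65,80),90,93.9)
E
```

```text
t=4.10 pos [583.1 298.4  61.6] jaw 71.6 shift [-0.0272 -0.2026 -0.0335] roll -0.390 j [ 0.39  0.39  1.29 -0.    1.47 -0.86] w 0.0278 F [ 1.7  0.  -0.6]
```

Request:
{"op": "send_rows", "data": {"increments": [[-1,-0.027,-0.2,-0.0335,-0.39],[-1,-0.027,-0.2,-0.0335,-0.39],[-1,-0.027,-0.2,-0.0335,-0.39],[-1,-0.027,-0.2,-0.0335,-0.39],[-1,-0.027,-0.2,-0.0335,-0.39]]}}

```text
time: 4.52
tool_pos: [0.489, 0.1185, 0.0917]
ee_rot: [-1.822, 1.57, -1.753]
wrist_force: [0.4, -1.7, 0.1]
width: 0.0275
```

Request:
{"op": "send_rows", "data": {"increments": [[-1,0,0,0,0],[-1,0,0,0,0]]}}

```text
time: 4.68
tool_pos: [0.4901, 0.1191, 0.0921]
ee_rot: [0.254, 1.569, 0.319]
wrist_force: [-0.0, 0.8, -1.0]
width: 0.0279
```

```bash
python3 - <<'E'
from h import *
s=snap('top','t4.png')
for m in modules(s): print(*m)
go(*tr(-65,80),30,93.9)
E
```

```text
392.0 [ 16. 233.] [578.8 629.9  50.3  37.3  89.3]
366.5 [ 23. 120.] [814.6 630.6  51.1  39.6  88.4]
275.5 [525. 177.] [ 721.9 -414.7   84.3   40.4  -27.4]
226.0 [495. 167.] [ 741.4 -353.5   99.6   42.    -3.9]
219.0 [120. 287.] [473.7 411.   42.7  27.1 -18. ]
143.5 [596. 440.] [ 192.5 -556.8   43.    22.3   14.7]
143.5 [600. 272.] [ 528.5 -568.2   43.7   32.7  -88.6]
133.0 [ 40. 237.] [572.1 578.4  43.   32.9 -88.6]
108.0 [ 54. 133.] [788.5 563.9  42.1  18.6  18.2]
66.5 [637. 271.] [ 532.6 -645.    36.9    8.2   -1. ]
t=4.73 pos [490.7 120.1  91.9] jaw 93.8 shift [ 0.0619 -0.003  -0.0034] roll -0.001 j [ 0.13  0.04  1.65  0.    1.45 -1.51] w 0.0282 F [ 0.2 -0.1 -0.9]
```

View pics/t4.png

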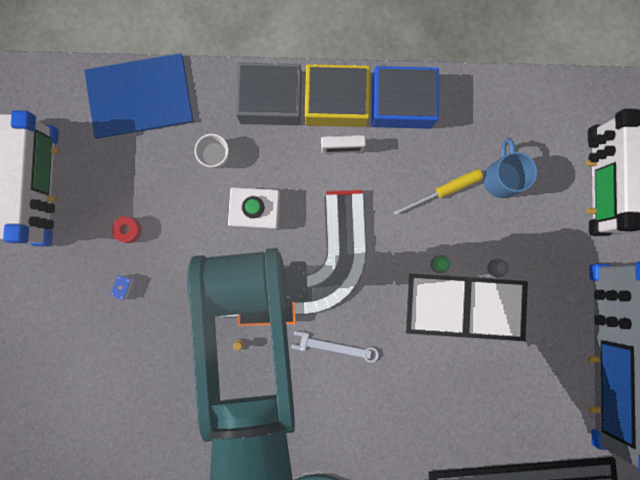

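Request:
{"op": "send_rows", "data": {"increments": [[-1,0.03,-0.003,-0.003,0],[-1,0.05,-0.003,-0.003,0],[-1,0.059,-0.003,-0.003,0],[-1,0.0625,-0.003,-0.003,0],[-1,0.0625,-0.003,-0.003,0]]}}

```text
time: 5.15
tool_pos: [0.4878, 0.1181, 0.0288]
ee_rot: [2.974, 1.569, 3.044]
wrist_force: [-0.1, -0.0, -1.5]
width: 0.0281
```

```bash
python3 - <<'E'
from h import *
go(*tr(-65,80),29,93.9)
s=snap('side','s5.png')
cv2.imwrite('pics/s5z.png',cv2.resize(cv2.imread('pics/s5.png')[240:400,230:450],None,fx=3,fy=3))
E
```

```text
t=5.15 pos [487.8 118.1  28.8] jaw 94.0 shift [-0.0002 -0.0012 -0.0003] roll 0.002 j [ 0.12  0.09  1.73  0.    1.32 -1.52] w 0.0281 F [-0.1 -0.  -1.5]
```

View pics/s5z.png

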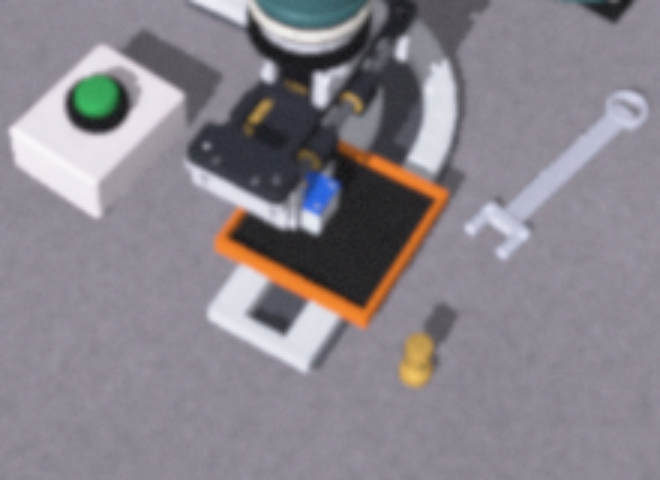

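Request:
{"op": "send_rows", "data": {"increments": [[-1,0.0005,0,0,0],[-0.1,0.0005,0,0,0],[-0.1,0.0005,0,0,0],[-0.1,0.0005,0,0,0],[-0.1,0.0005,0,0,0]]}}

```text
time: 5.62
tool_pos: [0.4879, 0.1171, 0.0288]
ee_rot: [0.022, 1.57, 0.09]
wrist_force: [-0.9, 0.2, -0.4]
width: 0.0423
```

Request:
{"op": "send_rows", "data": {"increments": [[0,-0.04,0,0,0],[1,-0.08,0,0,0],[1,-0.12,0.0,0,0],[1,-0.12,0.04,0,0],[1,-0.12,0.08,0,0]]}}

```text
time: 6.03
tool_pos: [0.485, 0.1968, 0.1532]
ee_rot: [0.176, 1.562, 0.239]
wrist_force: [1.4, 0.4, -1.4]
width: 0.07
```

```bash
python3 - <<'E'
from h import *
s=snap('top','t6.png')
for m in modules(s):
  if m[2][1]>50 and m[2][1]<560: print(*m)
s=snap('side','s6.png')
for m in modules(s):
  if m[2][1]>50 and m[2][1]<560: print('s',*m)
go(474.,412,60,72)
E
```

```text
243.5 [264. 283.] [489.3 117.5  44.9  26.5   1.8]
s 360.5 [242. 426.] [473.6 413.5  44.8  28.5 -17.9]
s 244.5 [331. 301.] [496.3 102.9  45.9  32.5   4. ]
t=6.13 pos [481.9 201.2 149.7] jaw 94.2 shift [0.0903 0.2105 0.0074] roll 0.388 j [ 0.29  0.04  1.53  0.    1.57 -1.36] w 0.078 F [-0.1 -0.9 -0.7]
```

Request:
{"op": "send_rows", "data": {"increments": [[1,0.09,0.205,0.007,0.388],[1,0.09,0.205,0.007,0.388],[1,0.09,0.205,0.007,0.388],[1,0.09,0.205,0.007,0.388],[1,0.09,0.205,0.007,0.388]]}}

```text
time: 6.55
tool_pos: [0.4758, 0.3835, 0.0661]
ee_rot: [-0.879, 1.57, -1.2]
wrist_force: [1.1, -0.2, -0.2]
width: 0.0941
```

Request:
{"op": "send_rows", "data": {"increments": [[1,0,0,0,0],[1,0,0,0,0],[1,0,0,0,0]]}}

```text
time: 6.8
tool_pos: [0.476, 0.3817, 0.0668]
ee_rot: [-1.437, 1.569, -1.757]
wrist_force: [-0.9, -0.4, -0.2]
width: 0.0941
```

```bash
python3 - <<'E'
from h import *
s=snap('side','s7.png')
for m in modules(s):
  if m[2][1]>50 and m[2][1]<560: print('s',*m)
go(473.8,412,4,72)
E
```

```text
s 359.5 [242. 426.] [473.6 413.5  44.8  28.5 -17.9]
t=6.85 pos [476.6 381.4  67.7] jaw 71.6 shift [ 0.0637  0.0281 -0.0123] roll -0.007 j [ 0.58  0.28  1.42 -0.    1.44 -0.67] w 0.0939 F [-0.4 -0.2  0.6]
```

View pics/s7.png

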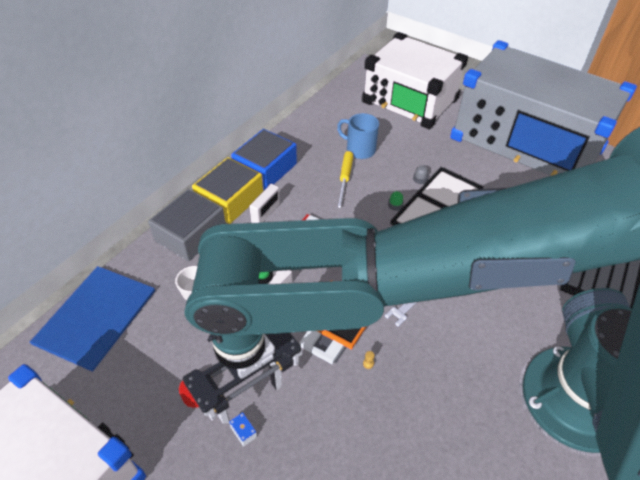

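The picture shows module 2 still at (242,426), with the open gripper just short of it. I'll align, then go down.

Request:
{"op": "send_rows", "data": {"increments": [[1,0,0.028,-0.0123,-0.007],[1,0.02,0.028,-0.0123,-0.007],[1,0.045,0.028,-0.0123,-0.007],[1,0.0635,0.028,-0.0123,-0.007],[1,0.0635,0.028,-0.0123,-0.007]]}}

```text
time: 7.27
tool_pos: [0.4728, 0.4106, 0.0016]
ee_rot: [-2.048, 1.568, -2.363]
wrist_force: [-0.1, 0.2, 0.4]
width: 0.0943
```

Request:
{"op": "send_rows", "data": {"increments": [[-1,0,0,0,0],[-1,0,0,0,0],[-1,0,0,0,0],[-1,0,0,0,0],[-1,0,0,0,0]]}}

```text
time: 7.68
tool_pos: [0.4736, 0.4132, 0.0047]
ee_rot: [0.877, 1.569, 0.564]
wrist_force: [0.2, 0.3, -0.2]
width: 0.0642
```

```bash
python3 - <<'E'
from h import *
go(473.8,412,4,72)
E
```

```text
t=7.68 pos [473.6 413.2   4.7] jaw 72.1 shift [ 0.0007 -0.0011  0.0006] roll 0.001 j [ 0.63  0.37  1.44 -0.    1.33 -0.63] w 0.0642 F [ 0.2  0.3 -0.2]
```

Request:
{"op": "send_rows", "data": {"increments": [[-1,0,0,0,0],[-1,0,0,0,0],[-1,0,0,0,0],[-1,0,0,0,0],[-1,0,0,0,0]]}}

```text
time: 8.1
tool_pos: [0.4729, 0.413, 0.0034]
ee_rot: [-1.782, 1.571, -2.094]
wrist_force: [0.4, -1.4, -0.3]
width: 0.0306
```

Request:
{"op": "send_rows", "data": {"increments": [[-1,0,0,0,0],[-1,0,0,0,0],[-1,-0.02,0,0,0],[-1,-0.05,0,0,0],[-1,-0.085,0,0,0]]}}

```text
time: 8.52
tool_pos: [0.4713, 0.4117, 0.0863]
ee_rot: [-2.178, 1.564, -2.491]
wrist_force: [1.2, 0.6, -0.5]
width: 0.0278
```

```bash
python3 - <<'E'
from h import *
go(*tr(-115,80),90,93.9)
E
```

```text
t=8.52 pos [471.3 411.7  86.3] jaw 72.1 shift [-0.0024 -0.2941  0.0597] roll -0.381 j [ 0.63  0.31  1.35 -0.    1.49 -0.63] w 0.0278 F [ 1.2  0.6 -0.5]
```

Request:
{"op": "send_rows", "data": {"increments": [[-1,0,-0.294,0.06,-0.38],[-1,0,-0.294,0.06,-0.38],[-1,0,-0.294,0.06,-0.38],[-1,0,-0.294,0.06,-0.38],[-1,0,-0.294,0.06,-0.38]]}}

```text
time: 8.93
tool_pos: [0.4492, 0.2052, 0.0884]
ee_rot: [-1.288, 1.57, -1.219]
wrist_force: [1.0, 0.1, -0.4]
width: 0.0283
```

```bash
python3 - <<'E'
from h import *
go(*tr(-115,80),90,93.9)
E
```

```text
t=8.93 pos [449.2 205.2  88.4] jaw 93.9 shift [-0.0016 -0.0907 -0.0178] roll 0.000 j [ 0.31  0.02  1.68 -0.    1.45 -1.33] w 0.0283 F [ 1.   0.1 -0.4]
```

Request:
{"op": "send_rows", "data": {"increments": [[-1,0,-0.035,-0.007,0],[-1,0,-0.065,-0.013,0],[-1,0,-0.084,-0.0165,0],[-1,0,-0.084,-0.0165,0],[-1,0,-0.084,-0.0165,0]]}}

```text
time: 9.35
tool_pos: [0.4391, 0.1215, 0.0886]
ee_rot: [0.94, 1.57, 1.005]
wrist_force: [0.2, -0.6, -0.4]
width: 0.028
```

```bash
python3 - <<'E'
from h import *
go(*tr(-115,80),29.3,93.9)
E
```

```text
t=9.35 pos [439.1 121.5  88.6] jaw 93.7 shift [ 0.0593 -0.0079 -0.002 ] roll -0.003 j [ 0.14 -0.07  1.76  0.    1.45 -1.49] w 0.028 F [ 0.2 -0.6 -0.4]
```

Request:
{"op": "send_rows", "data": {"increments": [[-1,0.02,-0.007,-0.002,0],[-1,0.04,-0.007,-0.002,0],[-1,0.054,-0.007,-0.002,0],[-1,0.0588,-0.007,-0.002,0],[-1,0.0588,-0.007,-0.002,0]]}}

```text
time: 9.77
tool_pos: [0.4368, 0.1159, 0.0287]
ee_rot: [3.039, 1.568, 3.107]
wrist_force: [-0.2, 0.6, -1.2]
width: 0.0279
```

```bash
python3 - <<'E'
from h import *
go(*tr(-115,80),29,93.9)
E
```

```text
t=9.77 pos [436.8 115.9  28.7] jaw 93.9 shift [-0.0003 -0.0024  0.0006] roll 0.001 j [ 0.13 -0.02  1.84  0.    1.32 -1.51] w 0.0279 F [-0.2  0.6 -1.2]
```

Request:
{"op": "send_rows", "data": {"increments": [[-1,0.0005,0,0,0],[-0.1,0.0005,0,0,0],[-0.1,0.0005,0,0,0],[-0.1,0.0005,0,0,0],[-0.1,0.0005,0,0,0]]}}

```text
time: 10.18
tool_pos: [0.4381, 0.1149, 0.0298]
ee_rot: [0.017, 1.569, 0.084]
wrist_force: [0.1, 0.0, 0.1]
width: 0.0419
```

Request:
{"op": "send_rows", "data": {"increments": [[-0.1,-0.04,0,0,0],[-1,-0.08,0,0,0],[-1,-0.08,0.04,0,0.12],[-1,-0.08,0.07,0,0.24],[-1,-0.08,0.09,0,0.36]]}}

```text
time: 10.6
tool_pos: [0.4323, 0.2065, 0.1109]
ee_rot: [0.839, 1.567, 0.554]
wrist_force: [0.6, -0.7, -0.5]
width: 0.0193
```

```bash
cat >> h.py <<'E'
from scipy.optimize import brentq
def P(s):
    R=90.;L=np.pi/2*R
    if s<0: return np.array([-90.,-s])
    if s<L: a=np.pi+s/R; return R*np.array([np.cos(a),np.sin(a)])
    return np.array([s-L,-90.])
def car(sr):
    """rear roller arc sr -> carrier centre (track), heading rad"""
    a=P(sr);sf=brentq(lambda q:np.linalg.norm(P(q)-a)-52,sr+20,sr+70);b=P(sf)
    d=(b-a)/52;return (a+b)/2,np.arctan2(d[1],d[0])
def push(srs,h=8,rear=True,z=22,jaw0=0,hold=-1):
    """rows, tool axes at now, relative to measured"""
    o,p,R=tool();rows=[]
    a=np.degrees(np.arctan2(R[1,1],R[0,1]))
    for sr in srs:
        c,hd=car(sr);u=np.array([np.cos(hd),np.sin(hd)])
        q=c-(58+h)*u if rear else c+(58+h)*u
        w=np.r_[tr(*q),z]/1000
        d=R.T@(w-p); jaw=np.degrees(hd+TH)+90
        dd=(jaw-a+90)%180-90
        rows.append([hold]+[round(v,4) for v in d]+[round(-np.radians(dd),3)])
    print('t=%.2f'%o['time'],'pos',np.round(p*1000,1),'jaw %.1f'%a,'F',np.round(o['wrist_force'],1),'w',round(o['width'],3));print(rows)
E
python3 - <<'E'
from h import *
s=snap('top','t8.png')
cv2.imwrite('pics/t8z.png',cv2.resize(cv2.imread('pics/t8.png')[230:360,180:330],None,fx=4,fy=4))
for m in modules(s):
  if m[2][1]>50 and m[2][1]<560: print(*m)
m=mask(s,(4,110,70),(22,255,255))
for a,r,c in blobs(m,60): print('orange',a,np.round(r[0]),rect(s,c,.032))
go(*tr(-90,164),60,3.9)
E
```

```text
245.0 [264. 283.] [489.3 118.5  44.9  28.5   1.8]
216.5 [264. 308.] [437.6 116.9  42.5  28.5   1.7]
orange 272.5 [265. 296.] [463.5 114.3 116.6 116.1 -86.2]
t=10.65 pos [431.5 209.6 110.3] jaw 73.5 shift [ 0.0503 -0.0032  0.0274] roll 1.215 j [ 0.33 -0.03  1.68  0.    1.49 -0.95] w 0.0153 F [-0.7  1.5  0.6]
```

View pics/t8z.png

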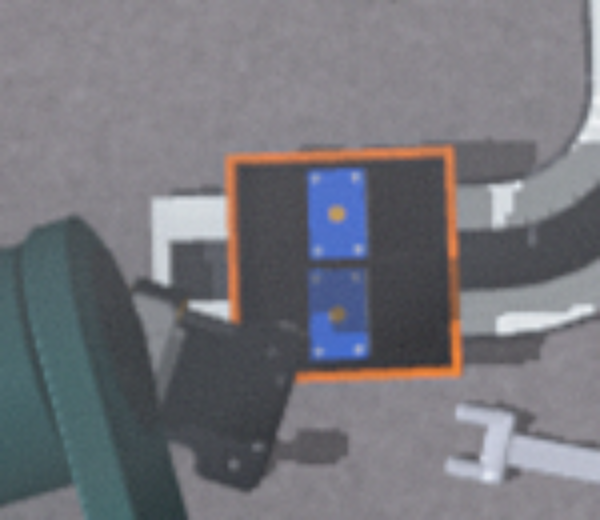

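Request:
{"op": "send_rows", "data": {"increments": [[-1,0,-0.003,0.027,0.625],[-1,0,-0.003,0.027,0.625],[-1,0,-0.003,0.027,0.625],[-1,0.02,-0.003,0.027,0.625],[-1,0.04,-0.003,0.027,0.625]]}}

```text
time: 11.07
tool_pos: [0.4583, 0.1945, 0.0704]
ee_rot: [1.164, 1.566, 0.255]
wrist_force: [-0.2, -1.4, -1.2]
width: 0.0007
```

```bash
python3 - <<'E'
from h import *
go(*tr(-90,164),23,3.9)
E
```

```text
t=11.07 pos [458.3 194.5  70.4] jaw 37.9 shift [ 0.0474  0.0014 -0.0045] roll 0.593 j [ 0.29  0.04  1.7  -0.    1.4  -0.37] w 0.0007 F [-0.2 -1.4 -1.2]
```

Request:
{"op": "send_rows", "data": {"increments": [[-1,0,0.001,-0.0045,0.593],[-1,0,0.001,-0.0045,0.593],[-1,0.02,0.001,-0.0045,0.593],[-1,0.035,0.001,-0.0045,0.593],[-1,0.043,0.001,-0.0045,0.593]]}}

```text
time: 11.48
tool_pos: [0.4537, 0.1978, 0.0245]
ee_rot: [-1.274, 1.568, -2.776]
wrist_force: [-1.1, 0.3, -0.7]
width: 0.0005
```

Request:
{"op": "send_rows", "data": {"increments": [[-1,0,0,0,0],[-1,0,0,0,0]]}}

```text
time: 11.65
tool_pos: [0.4545, 0.1982, 0.026]
ee_rot: [-1.205, 1.57, -2.699]
wrist_force: [0.7, -0.1, 0.0]
width: 0.0004
```

```bash
python3 - <<'E'
from h import *
go(*tr(-90,164),23,3.9)
s=snap('side','s9.png')
cv2.imwrite('pics/s9z.png',cv2.resize(cv2.imread('pics/s9.png')[240:400,230:450],None,fx=3,fy=3))
push([-100,-92,-86,-80,-74])
E
```

```text
t=11.65 pos [454.5 198.2  26. ] jaw 4.4 shift [ 0.003   0.0025 -0.0006] roll 0.009 j [ 0.3   0.08  1.75 -0.    1.32  0.22] w 0.0004 F [ 0.7 -0.1  0. ]
t=11.70 pos [455.1 198.4  26.8] jaw 4.4 F [ 0.3 -0.5 -0.3] w 0.001
[[-1, np.float64(0.0048), np.float64(0.0016), np.float64(0.0235), np.float64(0.008)], [-1, np.float64(0.0048), np.float64(0.0015), np.float64(0.0315), np.float64(0.008)], [-1, np.float64(0.0048), np.float64(0.0015), np.float64(0.0375), np.float64(0.008)], [-1, np.float64(0.0048), np.float64(0.0014), np.float64(0.0435), np.float64(0.008)], [-1, np.float64(0.0048), np.float64(0.0014), np.float64(0.0495), np.float64(0.008)]]
```

View pics/s9z.png

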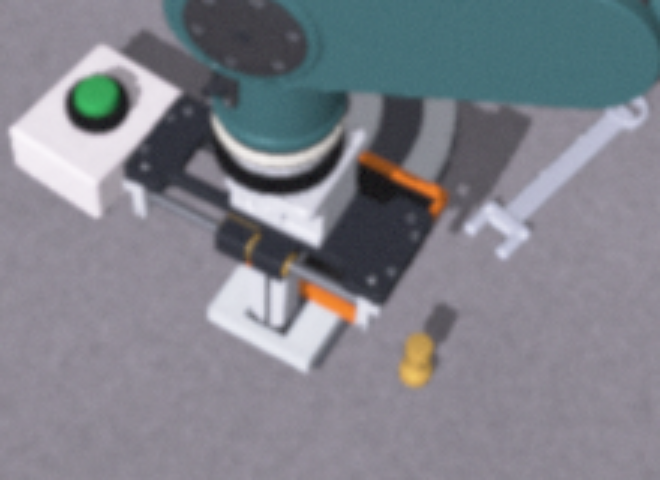

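Request:
{"op": "send_rows", "data": {"increments": [[-1,0.0045,0.0015,0.0075,0.008],[-1,0.0045,0.0015,0.0145,0.008],[-1,0.0045,0.0015,0.0205,0.008],[-1,0.0045,0.0015,0.0265,0.008],[-1,0.0045,0.0015,0.0325,0.008]]}}

```text
time: 12.12
tool_pos: [0.4588, 0.1659, 0.022]
ee_rot: [2.666, 1.57, 1.161]
wrist_force: [-0.3, 3.0, 0.1]
width: 0.0008
```

```bash
sed -i 's/round(v,4) for v in d/float(round(v,4)) for v in d/; s/round(-np.radians(dd),3)/float(round(-np.radians(dd),3))/' h.py; python3 - <<'E'
from h import *
push([-83,-75,-67,-59,-51])
s=snap('top','t9.png')
m=mask(s,(4,110,70),(22,255,255))
for a,r,c in blobs(m,60): print('orange',a,np.round(r[0]),rect(s,c,.032))
E
```

```text
t=12.12 pos [458.8 165.9  22. ] jaw 3.8 F [-0.3  3.   0.1] w 0.001
[[-1, -0.0, 0.0004, 0.0079, -0.002], [-1, -0.0, 0.0004, 0.0159, -0.002], [-1, -0.0, 0.0004, 0.0239, -0.002], [-1, -0.0, 0.0004, 0.0319, -0.002], [-1, -0.0, 0.0004, 0.0399, -0.002]]
orange 228.0 [276. 295.] [465.   93.7 116.2 107.9   4. ]
```

Request:
{"op": "send_rows", "data": {"increments": [[-1,0,0.0005,0.008,0],[-1,0,0.0005,0.016,0],[-1,0,0.0005,0.024,0],[-1,0,0.0005,0.032,0],[-1,0,0.0005,0.04,0]]}}

```text
time: 12.58
tool_pos: [0.4619, 0.1256, 0.0219]
ee_rot: [2.09, 1.57, 0.585]
wrist_force: [0.5, 2.3, 1.2]
width: 0.0004
```

```bash
python3 - <<'E'
from h import *
push([-43,-35,-27,-19,-11])
E
```

```text
t=12.58 pos [461.9 125.6  21.9] jaw 3.8 F [0.5 2.3 1.2] w 0.0
[[-1, -0.0001, -0.0004, 0.0074, -0.011], [-1, -0.0001, -0.0013, 0.0154, -0.033], [-1, -0.0001, -0.0027, 0.0235, -0.07], [-1, -0.0001, -0.0047, 0.0317, -0.12], [-1, -0.0001, -0.0073, 0.0401, -0.185]]
```

Request:
{"op": "send_rows", "data": {"increments": [[-1,0,-0.0005,0.0075,-0.011],[-1,0,-0.0013,0.0155,-0.033],[-1,0,-0.0027,0.0235,-0.07],[-1,0,-0.0047,0.0317,-0.12],[-1,0,-0.0073,0.04,-0.185]]}}

```text
time: 13.0
tool_pos: [0.4569, 0.0852, 0.0219]
ee_rot: [-3.026, 1.57, 1.94]
wrist_force: [-0.6, 3.1, 2.4]
width: 0.0007
```

```bash
python3 - <<'E'
from h import *
push([-3,5,13,21,29])
s=snap('top','t10.png')
cv2.imwrite('pics/t10z.png',cv2.resize(cv2.imread('pics/t10.png')[160:360,180:420],None,fx=3,fy=3))
E
```

```text
t=13.00 pos [456.9  85.2  21.9] jaw 14.5 F [-0.6  3.1  2.4] w 0.001
[[-1, -0.0001, -0.0042, 0.0082, -0.075], [-1, -0.0001, -0.0091, 0.0165, -0.163], [-1, -0.0001, -0.0132, 0.0252, -0.252], [-1, -0.0001, -0.0166, 0.0343, -0.341], [-1, -0.0001, -0.0192, 0.0436, -0.43]]
```

View pics/t10z.png

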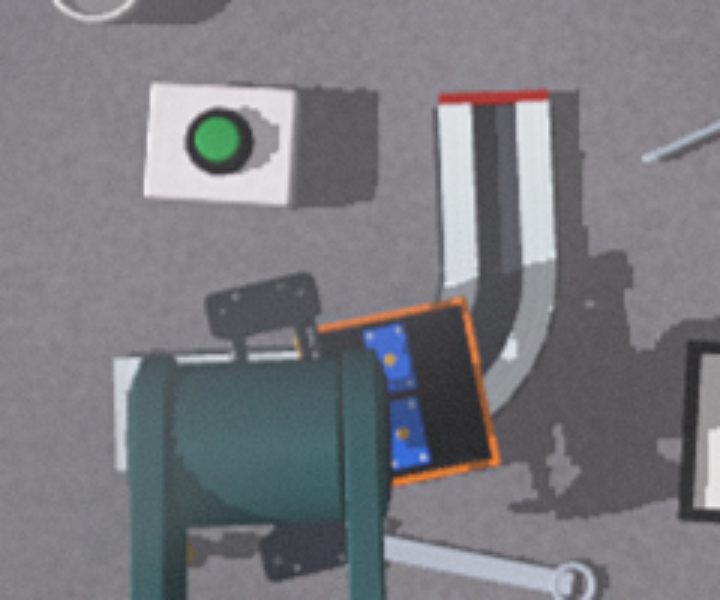

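Request:
{"op": "send_rows", "data": {"increments": [[-1,0,-0.0042,0.0082,-0.08],[-1,0,-0.009,0.0165,-0.16],[-1,0,-0.013,0.025,-0.25],[-1,0,-0.0165,0.034,-0.34],[-1,0,-0.019,0.0435,-0.43]]}}

```text
time: 13.47
tool_pos: [0.4483, 0.0387, 0.0216]
ee_rot: [-2.535, 1.568, 2.861]
wrist_force: [-1.5, 3.6, 1.9]
width: 0.0004
```

```bash
python3 - <<'E'
from h import *
push([37,45,53,61,69])
E
```

```text
t=13.47 pos [448.3  38.7  21.6] jaw 39.2 F [-1.5  3.6  1.9] w 0.0
[[-1, -0.0004, -0.005, 0.0089, -0.088], [-1, -0.0004, -0.0098, 0.0173, -0.177], [-1, -0.0004, -0.0139, 0.026, -0.266], [-1, -0.0004, -0.0171, 0.0351, -0.355], [-1, -0.0004, -0.0196, 0.0444, -0.444]]
```

Request:
{"op": "send_rows", "data": {"increments": [[-1,0,-0.005,0.009,-0.09],[-1,0,-0.01,0.0173,-0.18],[-1,0,-0.014,0.026,-0.265],[-1,0,-0.017,0.035,-0.355],[-1,0,-0.0195,0.0445,-0.445]]}}

```text
time: 13.88
tool_pos: [0.4604, -0.0086, 0.0213]
ee_rot: [-2.642, 1.566, -3.084]
wrist_force: [-2.4, 2.6, 2.9]
width: 0.0006
```

```bash
python3 - <<'E'
from h import *
push([77,85,93,101,109])
s=snap('top','t11.png')
cv2.imwrite('pics/t11z.png',cv2.resize(cv2.imread('pics/t11.png')[160:360,180:420],None,fx=3,fy=3))
E
```

```text
t=13.88 pos [460.4  -8.6  21.3] jaw 64.7 F [-2.4  2.6  2.9] w 0.001
[[-1, -0.0007, -0.0047, 0.0085, -0.088], [-1, -0.0007, -0.0095, 0.0168, -0.177], [-1, -0.0008, -0.0134, 0.0255, -0.263], [-1, -0.0008, -0.0161, 0.0344, -0.338], [-1, -0.0008, -0.0176, 0.0433, -0.399]]
```

View pics/t11z.png

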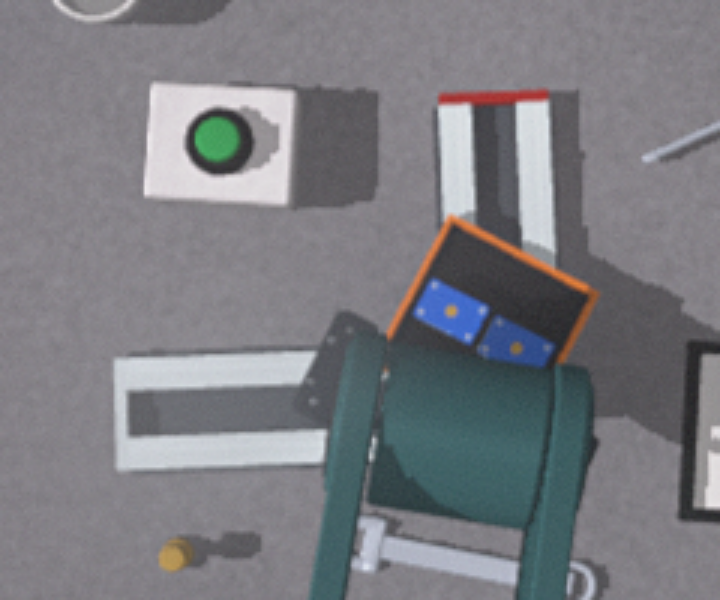

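Request:
{"op": "send_rows", "data": {"increments": [[-1,-0.0005,-0.0047,0.0085,-0.09],[-1,-0.0005,-0.0095,0.017,-0.175],[-1,-0.0005,-0.0134,0.0255,-0.263],[-1,-0.0005,-0.016,0.0345,-0.338],[-1,-0.0005,-0.0176,0.0433,-0.4]]}}

```text
time: 14.35
tool_pos: [0.4919, -0.0434, 0.0214]
ee_rot: [-2.815, 1.566, -2.86]
wrist_force: [-3.2, 0.1, 2.3]
width: 0.0004
```

```bash
python3 - <<'E'
from h import *
push([117,125,133,141,149])
E
```

```text
t=14.35 pos [491.9 -43.4  21.4] jaw 87.4 F [-3.2  0.1  2.3] w 0.0
[[-1, -0.0006, -0.0031, 0.0079, -0.05], [-1, -0.0007, -0.0054, 0.0159, -0.084], [-1, -0.0007, -0.0064, 0.024, -0.105], [-1, -0.0007, -0.0062, 0.032, -0.113], [-1, -0.0008, -0.0053, 0.04, -0.113]]
```

Request:
{"op": "send_rows", "data": {"increments": [[-1,-0.0005,-0.003,0.008,-0.05],[-1,-0.0005,-0.0054,0.016,-0.084],[-1,-0.0005,-0.0064,0.024,-0.105],[-1,-0.0005,-0.0062,0.032,-0.113],[-1,-0.0005,-0.0053,0.04,-0.113]]}}

```text
time: 14.77
tool_pos: [0.5331, -0.0498, 0.0218]
ee_rot: [-2.97, 1.568, -2.903]
wrist_force: [-1.8, 0.1, -1.8]
width: 0.0008
```

```bash
python3 - <<'E'
from h import *
push([157,165,172,179,184])
E
```

```text
t=14.77 pos [533.1 -49.8  21.8] jaw 93.8 F [-1.8  0.1 -1.8] w 0.001
[[-1, -0.0002, -0.0006, 0.0065, -0.001], [-1, -0.0002, -0.0005, 0.0145, -0.001], [-1, -0.0002, -0.0005, 0.0215, -0.001], [-1, -0.0002, -0.0005, 0.0285, -0.001], [-1, -0.0002, -0.0005, 0.0335, -0.001]]
```

Request:
{"op": "send_rows", "data": {"increments": [[-1,0,-0.0005,0.0065,0],[-1,0,-0.0005,0.0145,0],[-1,0,-0.0005,0.0215,0],[-1,0,-0.0005,0.0285,0],[-1,0,-0.0005,0.0335,0]]}}

```text
time: 15.18
tool_pos: [0.568, -0.0475, 0.0227]
ee_rot: [-0.359, 1.57, -0.29]
wrist_force: [-1.3, 0.1, -2.1]
width: 0.0004
```

```bash
python3 - <<'E'
from h import *
push([188,190.4,192])
E
```

```text
t=15.18 pos [568.  -47.5  22.7] jaw 93.9 F [-1.3  0.1 -2.1] w 0.0
[[-1, 0.0007, -0.0005, 0.0025, 0.0], [-1, 0.0007, -0.0005, 0.0049, 0.0], [-1, 0.0007, -0.0005, 0.0065, 0.0]]
```

Request:
{"op": "send_rows", "data": {"increments": [[-1,0,0,0.002,0],[-1,0,0,0.004,0],[-1,0,0,0.006,0],[-1,0,0,0.007,0]]}}

```text
time: 15.52
tool_pos: [0.5709, -0.0474, 0.0229]
ee_rot: [3.137, 1.563, -3.078]
wrist_force: [-11.8, -0.3, 5.6]
width: 0.0005
```

```bash
python3 - <<'E'
from h import *
push([188,190.4,192])
E
```

```text
t=15.52 pos [570.9 -47.4  22.9] jaw 93.9 F [-11.8  -0.3   5.6] w 0.0
[[-1, 0.0009, -0.0004, -0.0004, 0.0], [-1, 0.0009, -0.0004, 0.002, 0.0], [-1, 0.0008, -0.0004, 0.0036, 0.0]]
```

Request:
{"op": "send_rows", "data": {"increments": [[-1,0,0,0.001,0],[-1,0,0,0.002,0],[-1,0,0,0.002,0]]}}

```text
time: 15.77
tool_pos: [0.5709, -0.0473, 0.0229]
ee_rot: [3.123, 1.559, -3.092]
wrist_force: [-15.3, -1.4, 8.1]
width: 0.0006
```

```bash
python3 - <<'E'
from h import *
push([188,190.4,192])
s=snap('top','t12.png')
cv2.imwrite('pics/t12z.png',cv2.resize(cv2.imread('pics/t12.png')[120:320,220:460],None,fx=3,fy=3))
m=mask(s,(4,110,70),(22,255,255))
for a,r,c in blobs(m,60): print('orange',a,np.round(r[0]),rect(s,c,.032))
s=snap('side','s12.png')
cv2.imwrite('pics/s12z.png',cv2.resize(cv2.imread('pics/s12.png')[150:350,180:420],None,fx=3,fy=3))
print(tr(75,-90))
E
```

```text
t=15.77 pos [570.9 -47.3  22.9] jaw 93.9 F [-15.3  -1.4   8.1] w 0.001
[[-1, 0.0009, -0.0005, -0.0004, 0.0], [-1, 0.0008, -0.0005, 0.002, 0.0], [-1, 0.0008, -0.0005, 0.0036, 0.0]]
orange 229.5 [344. 204.] [655.4 -42.  116.9  82.4 -86. ]
[638.74769707 -43.1904383 ]
```

View pics/t12z.png

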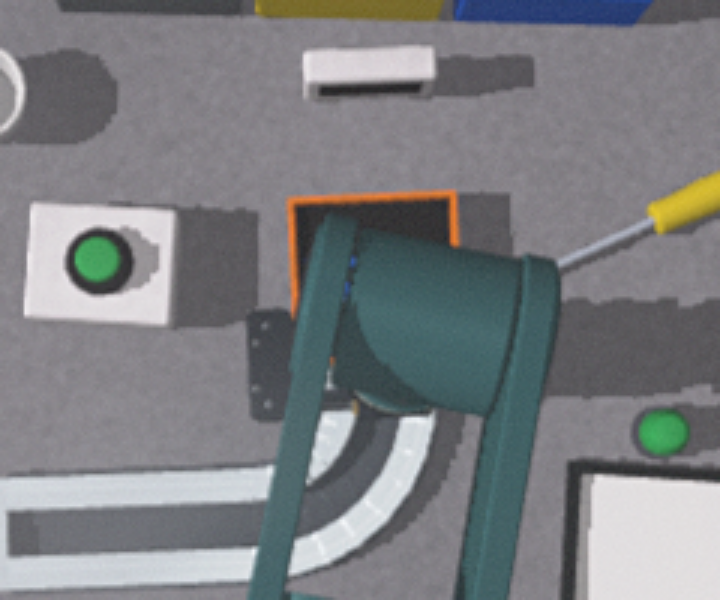

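View pics/s12z.png

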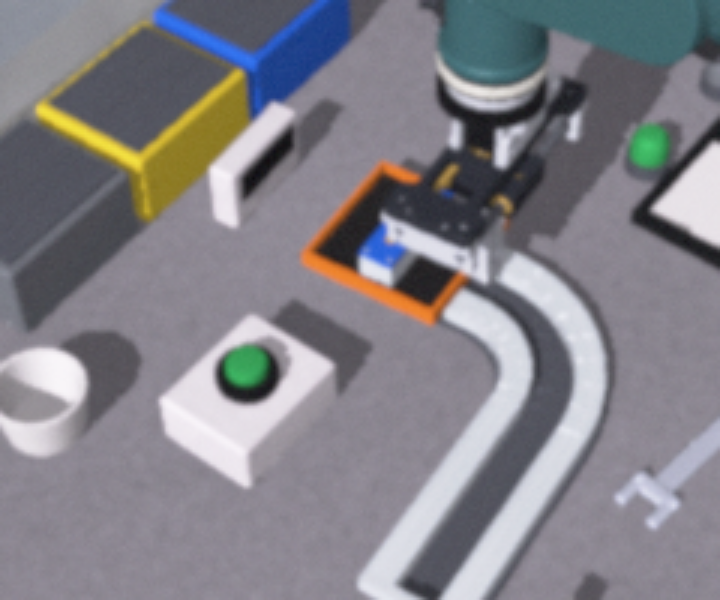

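Request:
{"op": "send_rows", "data": {"increments": [[-1,0,0,-0.01,0],[-1,0,0,-0.025,0],[-1,-0.04,0,-0.03,0],[-1,-0.08,0,-0.03,0],[-1,-0.12,0,-0.03,0]]}}

```text
time: 16.28
tool_pos: [0.546, -0.049, 0.1443]
ee_rot: [0.005, 1.569, 0.073]
wrist_force: [0.8, 0.3, 1.5]
width: 0.0002
```

```bash
python3 - <<'E'
from h import *
S=[snap('top','t13.png'),snap('side','s13.png')]
A=[];b=[]
for s,guess in zip(S,((252,206),(262,272))):
    best=min(blobs(mask(s,(50,100,40),(85,255,255)),60),key=lambda o:np.hypot(o[1][0][0]-guess[0],o[1][0][1]-guess[1]))
    M=cv2.moments(best[2]);u,v=M['m10']/M['m00'],M['m01']/M['m00'];print(u,v)
    o=np.array(s['world_from_camera'])[:3,3];d=ray(s,u,v,0)-o;d/=np.linalg.norm(d)
    Q=np.eye(3)-np.outer(d,d);A.append(Q);b.append(Q@o)
X=np.linalg.solve(sum(A),sum(b));print(X)
for s in S: print(proj(s,X))
for s,z in zip(S,(.026,.026)):
    for m in modules(s):
        print(m)if 500<m[2][0]<720 and -150<m[2][1]<50 else 0
for m in modules(S[0]): 0
for a,r,c in blobs(mask(S[0],(105,120,60),(130,255,255)),60):
    if 300<r[0][0]<390: print('mod',rect(S[0],c,.05))
for a,r,c in blobs(mask(S[0],(4,110,70),(22,255,255)),60): print('orange',a,np.round(r[0]),rect(S[0],c,.032))
go(X[0]*1000,X[1]*1000,100,None)
E
```

```text
251.95859872611464 205.98089171974522
261.6923868312757 272.2921810699588
[0.64295778 0.14483875 0.05729975]
[251.91399369 205.90398718]
[261.77685399 272.3053365 ]
(368.5, array([315., 223.]), array([649.6, -59.4, 100.3,  33.6, -88.2]))
orange 274.0 [345. 209.] [644.  -42.6 117.4 105.  -86. ]
t=16.38 pos [552.  -50.1 153.1] jaw 93.9 shift [0.0543 0.1885 0.1029] roll 0.000 j [-0.19  0.1   1.46  0.    1.56 -1.83] w 0.0006 F [-0.  -0.4  0.8]
```

Request:
{"op": "send_rows", "data": {"increments": [[-1,0.054,0.189,0.103,0],[-1,0.054,0.189,0.103,0],[-1,0.054,0.189,0.103,0],[-1,0.054,0.189,0.103,0],[-1,0.054,0.189,0.103,0]]}}

```text
time: 16.8
tool_pos: [0.6321, 0.1365, 0.0921]
ee_rot: [0.138, 1.567, 0.206]
wrist_force: [0.3, 0.1, 0.8]
width: 0.0006
```

Request:
{"op": "send_rows", "data": {"increments": [[-1,0,0,0,0],[-1,0,0,0,0]]}}

```text
time: 16.97
tool_pos: [0.6307, 0.1367, 0.0903]
ee_rot: [-3.068, 1.57, -2.996]
wrist_force: [0.6, -0.9, 0.4]
width: 0.0003
```

```bash
python3 - <<'E'
from h import *
S=[snap('top','t14.png'),snap('side','s14.png')]
cv2.imwrite('pics/t14z.png',cv2.resize(cv2.imread('pics/t14.png')[120:320,220:460],None,fx=3,fy=3))
go(643.5,145.3,62)
for s in S:
  for a,r,c in blobs(mask(s,(105,120,60),(130,255,255)),60):
    q=rect(s,c,.05)
    if 590<q[0]<700 and -110<q[1]<50: print('mod',q)
E
```

```text
t=17.07 pos [630.9 134.2  92.3] jaw 93.9 shift [0.0303 0.0103 0.0133] roll 0.000 j [ 0.12  0.34  1.3  -0.    1.5  -1.52] w 0.0002 F [ 0.7 -0.1  0.1]
mod [635.6 -17.3  42.5  28.4 -88.6]
mod [636.8 -67.5  43.9  28.7 -83.7]
mod [636.1 -15.3  45.5  31.1 -86.5]
mod [637.5 -64.5  45.7  31.1 -86.5]
```

View pics/t14z.png

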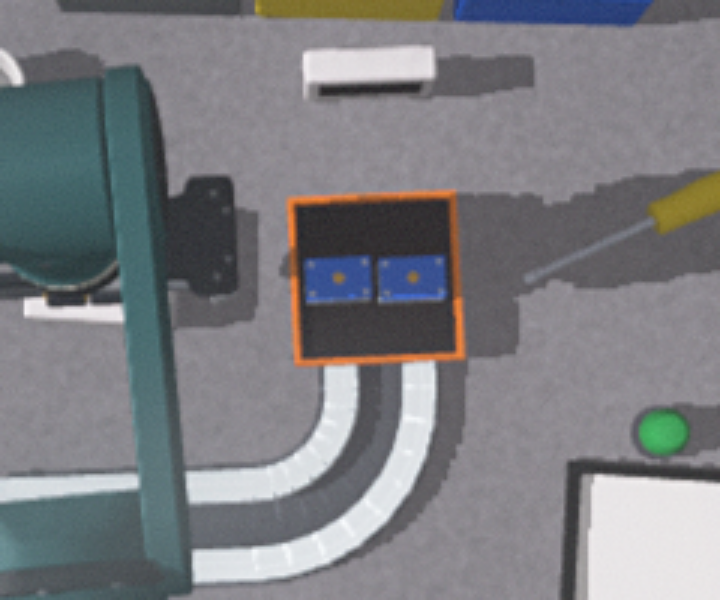

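Request:
{"op": "send_rows", "data": {"increments": [[-1,0,0.0103,0.0133,0],[-1,0.01,0.0103,0.0133,0],[-1,0.022,0.0103,0.0133,0],[-1,0.03,0.0103,0.0133,0],[-1,0.03,0.0103,0.0133,0]]}}

```text
time: 17.48
tool_pos: [0.643, 0.1443, 0.0623]
ee_rot: [-0.566, 1.57, -0.499]
wrist_force: [-1.3, 0.0, 4.7]
width: 0.0002
```

```bash
python3 - <<'E'
from h import *
go(643.5,145.3,55)
E
```

```text
t=17.48 pos [643.  144.3  62.3] jaw 93.8 shift [0.0073 0.001  0.0006] roll 0.000 j [ 0.14  0.39  1.29 -0.    1.46 -1.5 ] w 0.0002 F [-1.3  0.   4.7]
```

Request:
{"op": "send_rows", "data": {"increments": [[-1,0.002,0,0,0],[-1,0.004,0,0,0],[-1,0.005,0,0,0],[-1,0.005,0,0,0]]}}

```text
time: 17.82
tool_pos: [0.6431, 0.1443, 0.0611]
ee_rot: [-0.345, 1.568, -0.278]
wrist_force: [-4.7, -0.9, 14.6]
width: 0.0003
```

```bash
python3 - <<'E'
from h import *
go(643.5,145.3,55)
E
```

```text
t=17.82 pos [643.1 144.3  61.1] jaw 93.8 shift [0.0061 0.001  0.0005] roll 0.000 j [ 0.14  0.39  1.29 -0.    1.46 -1.5 ] w 0.0003 F [-4.7 -0.9 14.6]
```

Request:
{"op": "send_rows", "data": {"increments": [[-1,0.001,0,0,0],[-1,0.002,0,0,0],[-1,0.002,0,0,0],[-1,0.002,0,0,0]]}}

```text
time: 18.15
tool_pos: [0.6432, 0.1443, 0.061]
ee_rot: [-0.27, 1.567, -0.202]
wrist_force: [-7.7, -2.0, 20.8]
width: 0.0005
```

```bash
python3 - <<'E'
from h import *
go(643.5,145.3,55)
s=snap('side','s15.png')
cv2.imwrite('pics/s15z.png',cv2.resize(cv2.imread('pics/s15.png')[200:350,180:380],None,fx=4,fy=4))
E
```

```text
t=18.15 pos [643.2 144.3  61. ] jaw 93.8 shift [0.006  0.001  0.0003] roll 0.000 j [ 0.14  0.39  1.29 -0.    1.45 -1.5 ] w 0.0005 F [-7.7 -2.  20.8]
```

View pics/s15z.png

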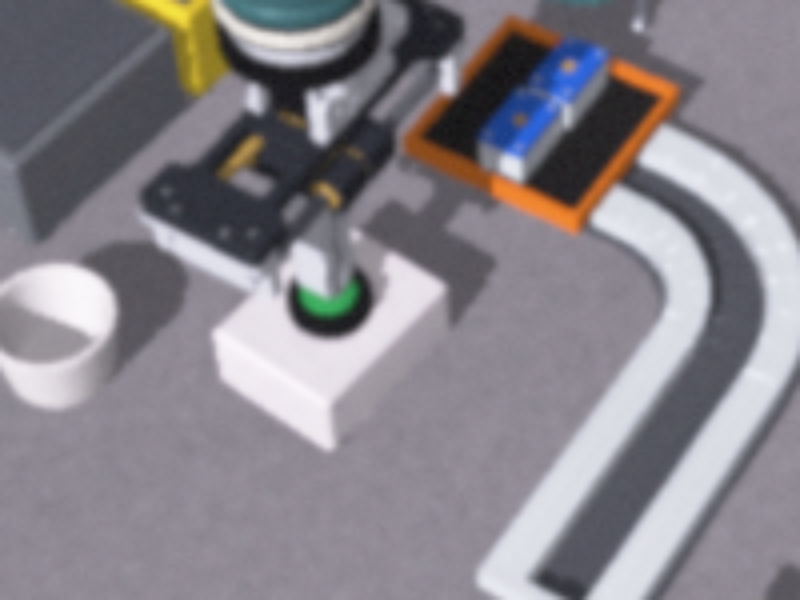

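Request:
{"op": "send_rows", "data": {"increments": [[-1,-0.007,0,0,0],[-1,-0.007,0,0,0],[-1,-0.007,0,0,0],[-1,-0.007,0,0,0]]}}

```text
time: 18.53
tool_pos: [0.6434, 0.1445, 0.0622]
ee_rot: [-0.718, 1.569, -0.651]
wrist_force: [1.3, -1.6, 4.8]
width: 0.0004
```

Request:
{"op": "send_rows", "data": {"increments": [[-1,-0.002,0,0,0],[-1,-0.002,0,0,0],[-1,-0.002,0,0,0]]}}

```text
time: 18.78
tool_pos: [0.6431, 0.1451, 0.0637]
ee_rot: [-1.882, 1.57, -1.814]
wrist_force: [0.2, -3.2, 3.2]
width: 0.0007
```

Request:
{"op": "send_rows", "data": {"increments": [[-1,-0.002,0,0,0],[-1,-0.002,0,0,0],[-1,-0.002,0,0,0]]}}

```text
time: 19.03
tool_pos: [0.6426, 0.1459, 0.0655]
ee_rot: [3.043, 1.57, 3.112]
wrist_force: [1.2, -1.2, 2.7]
width: 0.0009
```

Request:
{"op": "send_rows", "data": {"increments": [[-1,-0.002,0,0,0],[-1,-0.002,0,0,0],[-1,-0.002,0,0,0]]}}

```text
time: 19.28
tool_pos: [0.6423, 0.1464, 0.0673]
ee_rot: [2.634, 1.569, 2.702]
wrist_force: [0.8, -0.1, 1.3]
width: 0.0002
```

Request:
{"op": "send_rows", "data": {"increments": [[-1,-0.03,0,0,0.1],[0,-0.05,-0.03,0,0.2],[0.2,-0.05,-0.06,0,0.35],[0.2,-0.05,-0.1,0,0.5],[0.2,-0.05,-0.12,0,0.62]]}}

```text
time: 19.7
tool_pos: [0.6511, 0.0229, 0.118]
ee_rot: [-1.259, 1.569, -1.774]
wrist_force: [0.2, 0.3, 0.6]
width: 0.0236
```

```bash
python3 - <<'E'
from h import *
go(636,-16.3,75,3.7)
E
```

```text
t=19.70 pos [651.1  22.9 118. ] jaw 60.5 shift [ 0.0431 -0.0415  0.0062] roll 0.992 j [-0.05  0.34  1.24 -0.    1.56 -1.11] w 0.0236 F [0.2 0.3 0.6]
```

Request:
{"op": "send_rows", "data": {"increments": [[0.2,0,-0.0415,0.006,0.12],[0.2,0,-0.0415,0.006,0.25],[0.2,0.02,-0.0415,0.006,0.37],[0.2,0.03,-0.0415,0.006,0.5],[0.2,0.035,-0.0415,0.006,0.62]]}}

```text
time: 20.12
tool_pos: [0.6344, -0.013, 0.0801]
ee_rot: [-2.274, 1.566, 2.876]
wrist_force: [-0.7, 0.0, -0.1]
width: 0.0554
```

Request:
{"op": "send_rows", "data": {"increments": [[0.2,0,0,0,0.12],[0.2,0,0,0,0.24],[0.2,0,0,0,0.37],[0.2,0,0,0,0.37],[0.2,0,0,0,0.37]]}}

```text
time: 20.53
tool_pos: [0.6359, -0.0128, 0.0824]
ee_rot: [-1.991, 1.569, 2.799]
wrist_force: [0.2, -0.3, 0.0]
width: 0.0561
```

```bash
python3 - <<'E'
from h import *
go(636,-16.3,29,3.7)
s=snap('side','s16.png')
for a,r,c in blobs(mask(s,(105,120,60),(130,255,255)),60):
    q=rect(s,c,.05)
    if 590<q[0]<700 and -110<q[1]<50: print('mod',q)
cv2.imwrite('pics/s16z.png',cv2.resize(cv2.imread('pics/s16.png')[150:300,220:420],None,fx=4,fy=4))
E
```

```text
t=20.53 pos [635.9 -12.8  82.4] jaw 4.4 shift [ 0.0534 -0.      0.0035] roll 0.013 j [-0.11  0.33  1.33  0.    1.48 -0.19] w 0.0561 F [ 0.2 -0.3  0. ]
mod [636.  -28.   72.6  32.5  89.5]
```

View pics/s16z.png

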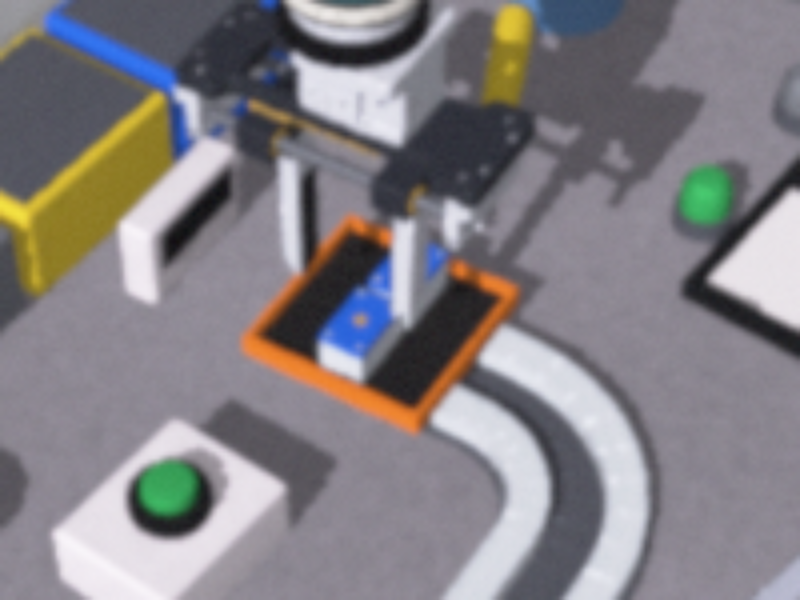

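Request:
{"op": "send_rows", "data": {"increments": [[0.2,0.02,0,0.0035,0.013],[0.2,0.04,0,0.0035,0.013],[0.2,0.053,0,0.0035,0.013],[0.2,0.053,0,0.0035,0.013],[-1,0.053,0,0.0035,0.013]]}}

```text
time: 21.0
tool_pos: [0.6357, -0.0165, 0.0289]
ee_rot: [-1.775, 1.568, 2.999]
wrist_force: [-0.1, 0.3, 0.3]
width: 0.0528
```

Request:
{"op": "send_rows", "data": {"increments": [[-1,0,0,0,0],[-1,0,0,0,0],[-1,0,0,0,0],[-1,0,0,0,0],[-1,0,0,0,0]]}}

```text
time: 21.42
tool_pos: [0.6372, -0.0168, 0.0313]
ee_rot: [1.378, 1.569, -0.132]
wrist_force: [-0.8, 0.6, 3.2]
width: 0.0277
```

```bash
python3 - <<'E'
from h import *
go(636,-16.3,29,3.7)
E
```

```text
t=21.42 pos [637.2 -16.8  31.3] jaw 3.5 shift [ 0.0023 -0.0012 -0.0005] roll -0.003 j [-0.12  0.37  1.39 -0.    1.39 -0.18] w 0.0277 F [-0.8  0.6  3.2]
```

Request:
{"op": "send_rows", "data": {"increments": [[-1,0,0,0,0],[-1,-0.015,0,0,0],[-1,-0.04,0,0,0],[-1,-0.075,0,0,0],[-1,-0.085,0,0,0]]}}

```text
time: 21.83
tool_pos: [0.6391, -0.0169, 0.1204]
ee_rot: [1.395, 1.562, -0.115]
wrist_force: [1.3, -0.3, 0.5]
width: 0.0277
```

```bash
python3 - <<'E'
from h import *
b=np.array([453.3,-243.5]);th=np.radians(-2.3)
ry=np.array([-np.sin(th),np.cos(th)])
print(b+25*ry,b-25*ry)
go(*(b-25*ry),100,-2.3)
go(*(b-25*ry),100,-2.3)
s=snap('side','s17.png')
cv2.imwrite('pics/s17z.png',cv2.resize(cv2.imread('pics/s17.png')[150:300,220:420],None,fx=4,fy=4))
E
```

```text
[ 454.30329481 -218.52014012] [ 452.29670519 -268.47985988]
t=21.83 pos [639.1 -16.9 120.4] jaw 3.5 shift [ 0.0191 -0.202   0.2396] roll 0.101 j [-0.12  0.31  1.28  0.    1.54 -0.18] w 0.0277 F [ 1.3 -0.3  0.5]
t=21.83 pos [639.1 -16.9 120.4] jaw 3.5 shift [ 0.0191 -0.202   0.2396] roll 0.101 j [-0.12  0.31  1.28  0.    1.54 -0.18] w 0.0277 F [ 1.3 -0.3  0.5]
```

View pics/s17z.png

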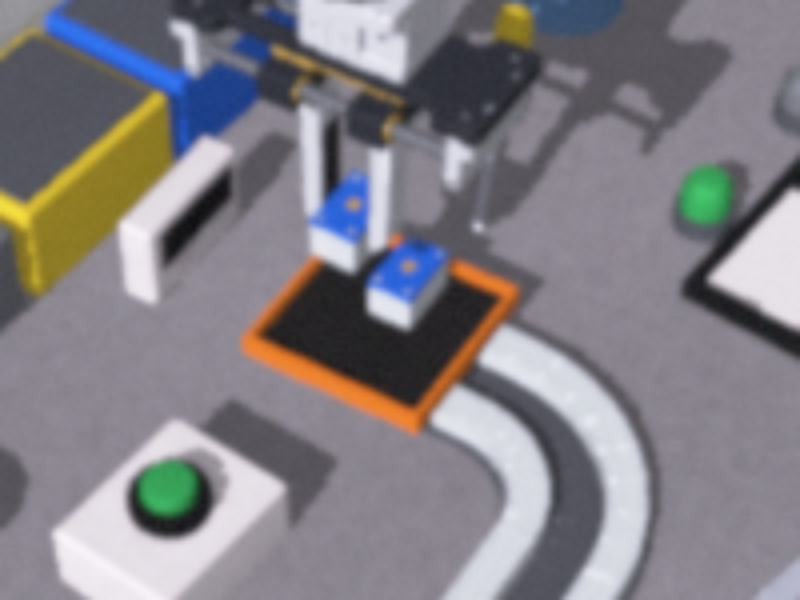

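Request:
{"op": "send_rows", "data": {"increments": [[-1,0,-0.2,0.238,0.1],[-1,0,-0.2,0.238,0.1],[-1,0,-0.2,0.238,0.1],[-1,0,-0.2,0.238,0.1],[-1,0,-0.2,0.238,0.1]]}}

```text
time: 22.3
tool_pos: [0.5104, -0.1848, 0.1129]
ee_rot: [-1.894, 1.568, 2.781]
wrist_force: [0.8, -0.1, -0.3]
width: 0.0278
```

```bash
python3 - <<'E'
from h import *
go(452.3,-268.5,75,-2.3)
E
```

```text
t=22.30 pos [ 510.4 -184.8  112.9] jaw -2.2 shift [ 0.0379 -0.0548  0.0859] roll 0.002 j [-0.45  0.11  1.53 -0.    1.5  -0.41] w 0.0278 F [ 0.8 -0.1 -0.3]
```

Request:
{"op": "send_rows", "data": {"increments": [[-1,0,-0.022,0.034,0],[-1,0.01,-0.042,0.064,0],[-1,0.03,-0.048,0.076,0],[-1,0.038,-0.048,0.076,0],[-1,0.038,-0.048,0.076,0]]}}

```text
time: 22.72
tool_pos: [0.459, -0.257, 0.0728]
ee_rot: [-2.232, 1.563, 2.439]
wrist_force: [-0.7, 0.6, -1.3]
width: 0.0278
```

```bash
python3 - <<'E'
from h import *
go(452.3,-268.5,14,-2.3)
s=snap('side','s18.png')
cv2.imwrite('pics/s18z.png',cv2.resize(cv2.imread('pics/s18.png')[130:280,320:520],None,fx=4,fy=4))
E
```

```text
t=22.72 pos [ 459.  -257.    72.8] jaw -2.4 shift [ 0.0588 -0.0059  0.0121] roll -0.001 j [-0.62  0.1   1.62  0.    1.43 -0.58] w 0.0278 F [-0.7  0.6 -1.3]
```

View pics/s18z.png

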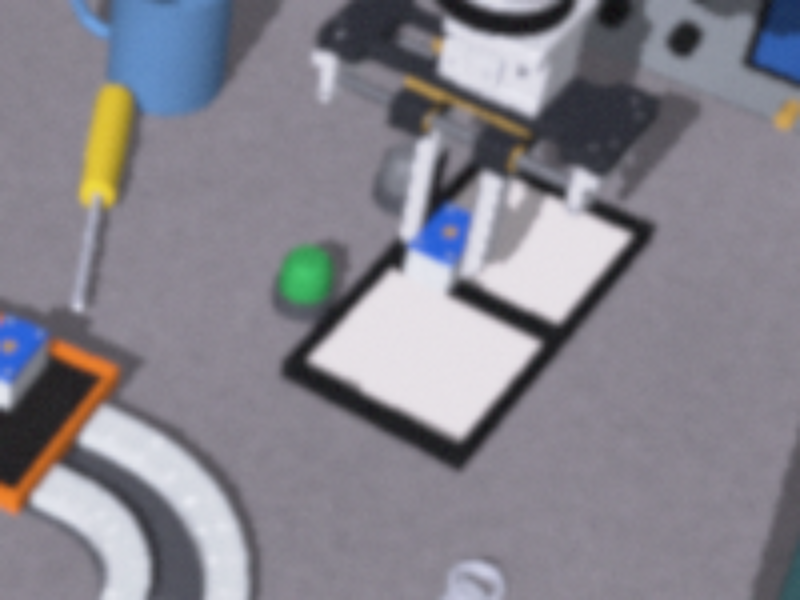

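Request:
{"op": "send_rows", "data": {"increments": [[-1,0,-0.006,0.012,0],[-1,0.02,-0.006,0.012,0],[-1,0.045,-0.006,0.012,0],[-1,0.059,-0.006,0.012,0],[-1,0.059,-0.006,0.012,0]]}}

```text
time: 23.18
tool_pos: [0.454, -0.267, 0.0148]
ee_rot: [-2.239, 1.564, 2.437]
wrist_force: [-1.3, 0.9, -0.8]
width: 0.0279
```

```bash
python3 - <<'E'
from h import *
go(452.3,-268.5,13,-2.3)
E
```

```text
t=23.18 pos [ 454.  -267.    14.8] jaw -2.1 shift [ 0.0018 -0.0017  0.0015] roll 0.003 j [-0.64  0.16  1.68  0.    1.31 -0.6 ] w 0.0279 F [-1.3  0.9 -0.8]
```

Request:
{"op": "send_rows", "data": {"increments": [[-1,0.0015,-0.0015,0.0015,0],[-1,0.002,-0.0015,0.0015,0],[-0.1,0.002,-0.0015,0.0015,0],[-0.1,0.002,-0.0015,0.0015,0],[-0.1,0.002,-0.0015,0.0015,0]]}}

```text
time: 23.6
tool_pos: [0.4545, -0.2719, 0.0174]
ee_rot: [0.967, 1.568, -0.642]
wrist_force: [0.6, 1.2, 0.2]
width: 0.0419
```

Request:
{"op": "send_rows", "data": {"increments": [[0,0,0,0,0],[0.1,-0.03,0,0,0],[0.2,-0.07,0,0,0],[0.2,-0.1,0.03,-0.03,0],[0.2,-0.1,0.06,-0.06,0]]}}

```text
time: 24.02
tool_pos: [0.5114, -0.2233, 0.122]
ee_rot: [1.019, 1.559, -0.596]
wrist_force: [1.7, -0.4, 0.4]
width: 0.0563
```

```bash
python3 - <<'E'
from h import *
go(637,-66,90,3.7)
s=snap('side','s19.png')
cv2.imwrite('pics/s19z.png',cv2.resize(cv2.imread('pics/s19.png')[130:280,320:520],None,fx=4,fy=4))
E
```

```text
t=24.02 pos [ 511.4 -223.3  122. ] jaw -2.5 shift [ 0.0322  0.1182 -0.1629] roll -0.109 j [-0.51  0.13  1.49 -0.    1.51 -0.47] w 0.0563 F [ 1.7 -0.4  0.4]
```

View pics/s19z.png

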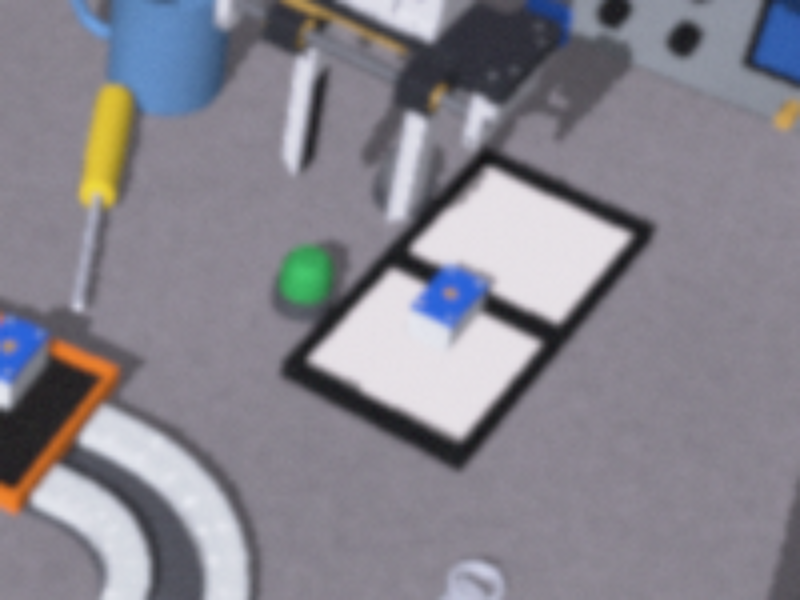

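Request:
{"op": "send_rows", "data": {"increments": [[0.2,0.01,0.118,-0.162,-0.11],[0.2,0.02,0.118,-0.162,-0.11],[0.2,0.032,0.118,-0.162,-0.11],[0.2,0.032,0.118,-0.162,-0.11],[0.2,0.032,0.118,-0.162,-0.11]]}}

```text
time: 24.48
tool_pos: [0.6342, -0.0607, 0.0824]
ee_rot: [2.596, 1.57, 1.097]
wrist_force: [0.9, 0.2, 0.1]
width: 0.0565
```

Request:
{"op": "send_rows", "data": {"increments": [[0.2,0,0,0,0],[0.2,0,0,0,0]]}}

```text
time: 24.65
tool_pos: [0.6331, -0.0612, 0.0814]
ee_rot: [-1.667, 1.568, 3.12]
wrist_force: [-0.5, -0.8, 0.6]
width: 0.0566
```

```bash
python3 - <<'E'
from h import *
S=[snap('top','t20.png'),snap('side','s20.png')]
for s in S:
  for a,r,c in blobs(mask(s,(105,120,60),(130,255,255)),60):
    q=rect(s,c,.05)
    if 590<q[0]<700 and -110<q[1]<50: print('mod',q)
    q=rect(s,c,.032)
    if 380<q[0]<510 and -350<q[1]<-190: print('binmod',a,q)
cv2.imwrite('pics/t20z.png',cv2.resize(cv2.imread('pics/t20.png')[180:360,360:560],None,fx=4,fy=4)[:600])
go(637,-66,29,3.7)
E
```

```text
binmod 257.0 [ 455.3 -272.3   45.2   28.4   88.5]
mod [638.  -65.9  47.8  32.1 -84.7]
binmod 131.5 [ 456.7 -270.7   43.6   31.4   85.3]
t=24.75 pos [632.7 -63.5  82.9] jaw 4.1 shift [0.0539 0.0041 0.0027] roll 0.006 j [-0.19  0.33  1.33 -0.    1.48 -0.26] w 0.0567 F [-0.6  0.6 -0.1]
```

View pics/t20z.png

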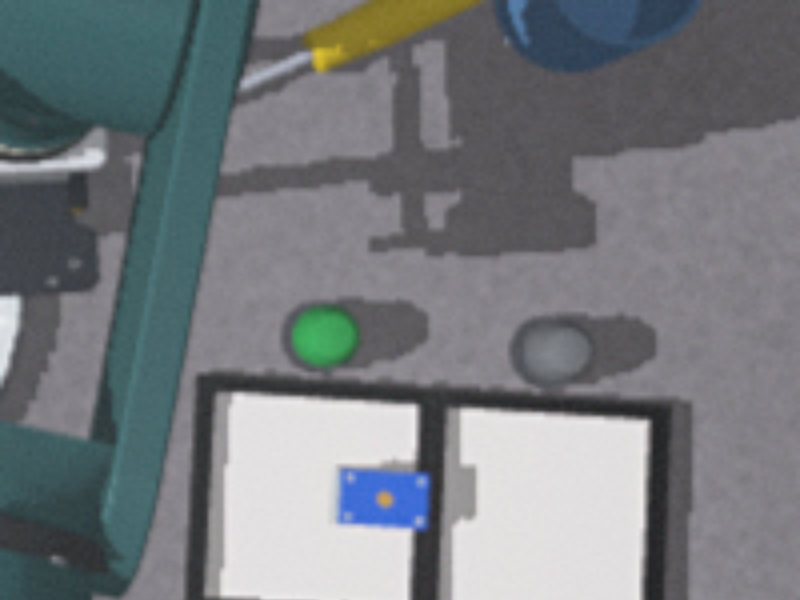

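```bash
python3 - <<'E'
from h import *
T=cv2.imread('pics/t20.png');Sd=cv2.imread('pics/s20.png')
cv2.imwrite('pics/a.png',np.vstack([cv2.resize(T[280:330,425:500],None,fx=10,fy=10,interpolation=cv2.INTER_CUBIC)[:300,:750]]))
cv2.imwrite('pics/b.png',cv2.resize(Sd[185:235,400:475],None,fx=10,fy=10,interpolation=cv2.INTER_CUBIC))
cv2.imwrite('pics/a.png',cv2.resize(T[280:330,425:500],None,fx=10,fy=10,interpolation=cv2.INTER_CUBIC))
E
```

```text
(no output)
```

View pics/a.png

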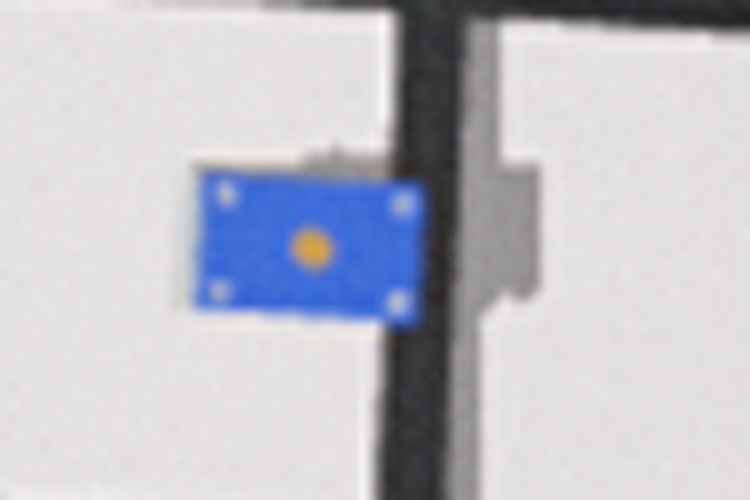

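View pics/b.png

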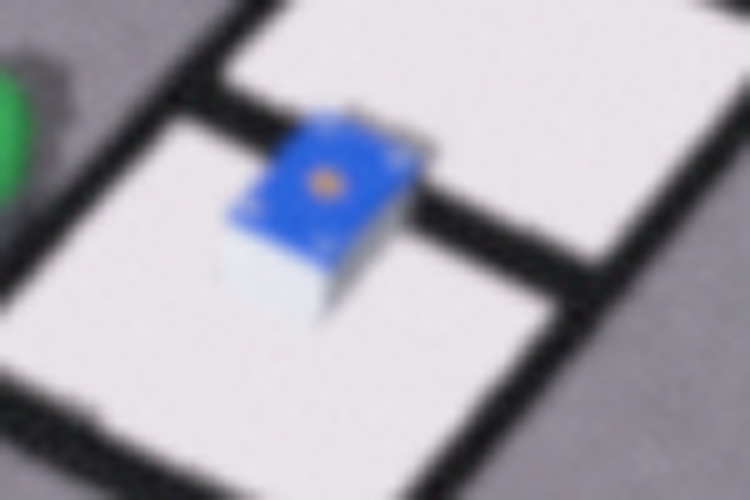

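```bash
python3 - <<'E'
from h import *
S=[robot.snapshot('top'),robot.snapshot('side')]
def tri(pt,ps):
    A=[];b=[]
    for s,(u,v) in zip(S,(pt,ps)):
        o=np.array(s['world_from_camera'])[:3,3];d=ray(s,u,v,0)-o;d/=np.linalg.norm(d)
        Q=np.eye(3)-np.outer(d,d);A.append(Q);b.append(Q@o)
    return np.linalg.solve(sum(A),sum(b))*1000
o=np.array([425,280]);p=np.array([400,185])
for a,b in(((31.2,24.7),(32.7,18.3)),((22.5,19.5),(25,20.8)),((40.2,20.3),(33,12.3)),((22.1,29.1),(32.3,24.3)),((39.8,30.2),(40.3,15.5))):
    print(tri(o+a,p+b).round(1))
# bin corners floor near module: divider inner edge top view at px (390/10, 100/10)
print(ray(S[0],425+39.8,280+10,.014)*1000,ray(S[0],425+38.2,280+40,.014)*1000)
E
```

```text
[ 454.7 -273.5   29.7]
[ 465.4 -255.4   29.7]
[ 463.8 -291.8   30.1]
[ 445.8 -254.8   29.9]
[ 443.8 -290.7   31.6]
[ 484.91941456 -294.97515889   14.        ] [ 423.40904528 -291.99066114   14.        ]
```

Request:
{"op": "send_rows", "data": {"increments": [[0.2,0.015,0.004,0.0027,0.006],[0.2,0.04,0.004,0.0027,0.006],[0.2,0.053,0.004,0.0027,0.006],[0.2,0.053,0.004,0.0027,0.006],[-1,0.053,0.004,0.0027,0.006]]}}

```text
time: 25.27
tool_pos: [0.6363, -0.0658, 0.0287]
ee_rot: [-1.794, 1.568, 2.982]
wrist_force: [-0.5, 0.0, 0.6]
width: 0.0527
```

Request:
{"op": "send_rows", "data": {"increments": [[-1,0,0,0,0],[-1,0,0,0,0],[-1,0,0,0,0],[-1,0,0,0,0],[-1,0,0,0,0]]}}

```text
time: 25.68
tool_pos: [0.6379, -0.0654, 0.031]
ee_rot: [1.203, 1.569, -0.303]
wrist_force: [-0.7, -0.8, 1.9]
width: 0.0277
```

Request:
{"op": "send_rows", "data": {"increments": [[-1,0,0,0,0],[-1,-0.015,0,0,0],[-1,-0.04,0,0,0],[-1,-0.075,0,0,0],[-1,-0.085,0,0,0]]}}

```text
time: 26.1
tool_pos: [0.6398, -0.0656, 0.1204]
ee_rot: [1.319, 1.562, -0.186]
wrist_force: [1.3, -1.1, 1.2]
width: 0.0278
```

```bash
python3 - <<'E'
from h import *
go(455.5,-216,80,-2.3)
E
```

```text
t=26.10 pos [639.8 -65.6 120.4] jaw 3.7 shift [ 0.0391 -0.194   0.138 ] roll 0.105 j [-0.19  0.32  1.27  0.    1.55 -0.26] w 0.0278 F [ 1.3 -1.1  1.2]
```

Request:
{"op": "send_rows", "data": {"increments": [[-1,0,-0.19,0.135,0.1],[-1,0,-0.19,0.135,0.1],[-1,0,-0.19,0.135,0.1],[-1,0,-0.19,0.135,0.1],[-1,0.02,-0.19,0.135,0.1]]}}

```text
time: 26.52
tool_pos: [0.4768, -0.1971, 0.1045]
ee_rot: [1.036, 1.566, -0.569]
wrist_force: [0.6, -1.4, 0.4]
width: 0.0278
```

Request:
{"op": "send_rows", "data": {"increments": [[-1,0.015,-0.015,0.01,0],[-1,0.02,-0.023,0.017,0],[-1,0.02,-0.023,0.017,0],[-1,0.02,-0.023,0.017,0]]}}

```text
time: 26.85
tool_pos: [0.4538, -0.2116, 0.0827]
ee_rot: [2.772, 1.57, 1.165]
wrist_force: [0.4, 0.8, -0.2]
width: 0.0275
```

```bash
python3 - <<'E'
from h import *
go(455.5,-216,14,-2.3)
E
```

```text
t=26.85 pos [ 453.8 -211.6   82.7] jaw -2.0 shift [0.0687 0.0018 0.0044] roll 0.005 j [-0.55  0.04  1.67  0.    1.43 -0.51] w 0.0275 F [ 0.4  0.8 -0.2]
```

Request:
{"op": "send_rows", "data": {"increments": [[-1,0.02,0.0018,0.0044,0.005],[-1,0.04,0.0018,0.0044,0.005],[-1,0.045,0.0018,0.0044,0.005],[-1,0.045,0.0018,0.0044,0.005],[-1,0.045,0.0018,0.0044,0.005]]}}

```text
time: 27.27
tool_pos: [0.4564, -0.2158, 0.0386]
ee_rot: [1.386, 1.57, -0.224]
wrist_force: [0.5, -0.8, -0.5]
width: 0.0274
```

```bash
python3 - <<'E'
from h import *
go(455.5,-216,13.5,-2.3)
E
```

```text
t=27.27 pos [ 456.4 -215.8   38.6] jaw -2.2 shift [ 0.0251 -0.0009  0.0002] roll 0.002 j [-0.55  0.08  1.72  0.    1.34 -0.52] w 0.0274 F [ 0.5 -0.8 -0.5]
```

Request:
{"op": "send_rows", "data": {"increments": [[-1,0.01,0,0,0],[-1,0.02,0,0,0],[-1,0.0255,0,0,0],[-1,0.0255,0,0,0],[-1,0.0255,0,0,0]]}}

```text
time: 27.68
tool_pos: [0.4554, -0.2162, 0.0125]
ee_rot: [1.563, 1.57, -0.048]
wrist_force: [-0.2, 0.2, 1.7]
width: 0.0275
```

```bash
python3 - <<'E'
from h import *
go(455.5,-216,13.5,-2.3)
E
```

```text
t=27.68 pos [ 455.4 -216.2   12.5] jaw -2.3 shift [-0.001   0.0001 -0.0002] roll 0.000 j [-0.56  0.11  1.74  0.    1.29 -0.52] w 0.0275 F [-0.2  0.2  1.7]
```

Request:
{"op": "send_rows", "data": {"increments": [[-0.1,0,0,0,0],[-0.1,0,0,0,0],[-0.1,0,0,0,0],[-0.1,-0.02,0,0,0],[-0.1,-0.05,0,0,0]]}}

```text
time: 28.1
tool_pos: [0.4524, -0.2147, 0.0592]
ee_rot: [-2.07, 1.562, 2.603]
wrist_force: [0.7, -0.6, -0.3]
width: 0.0425
```

Request:
{"op": "send_rows", "data": {"increments": [[-0.1,-0.04,0,0,0],[-1,-0.07,0.03,-0.02,-0.12],[-1,-0.07,0.06,-0.05,-0.25],[-1,-0.07,0.09,-0.08,-0.37],[-1,-0.07,0.12,-0.1,-0.49]]}}

```text
time: 28.52
tool_pos: [0.5804, -0.1198, 0.134]
ee_rot: [0.896, 1.568, -0.219]
wrist_force: [0.3, -0.4, 0.3]
width: 0.0193
```

```bash
python3 - <<'E'
from h import *
go(*tr(157,-90),100,93.9)
S=[snap('top','t21.png'),snap('side','s21.png')]
cv2.imwrite('pics/t21z.png',cv2.resize(cv2.imread('pics/t21.png')[250:360,390:550],None,fx=5,fy=5))
cv2.imwrite('pics/s21z.png',cv2.resize(cv2.imread('pics/s21.png')[130:280,280:480],None,fx=4,fy=4))
E
```

```text
t=28.52 pos [ 580.4 -119.8  134. ] jaw 26.1 shift [ 0.0343  0.162  -0.0122] roll -1.183 j [-0.3   0.2   1.38  0.    1.55 -0.75] w 0.0193 F [ 0.3 -0.4  0.3]
```

View pics/t21z.png

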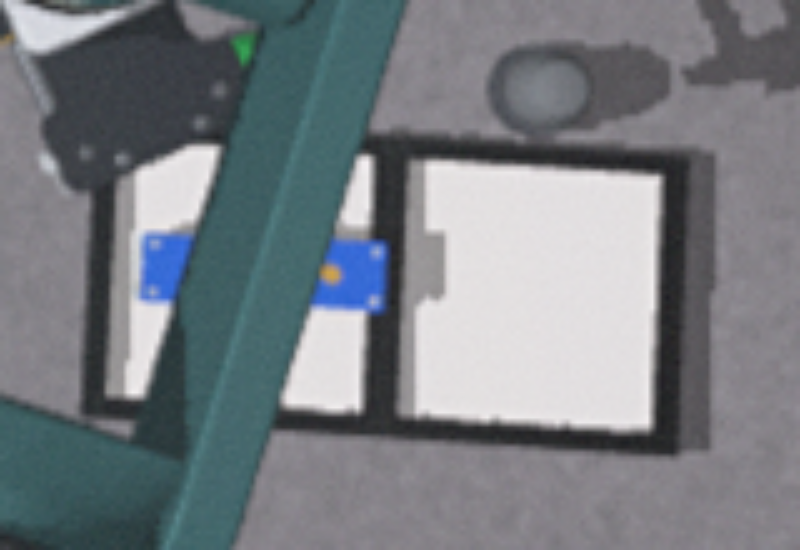

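View pics/s21z.png

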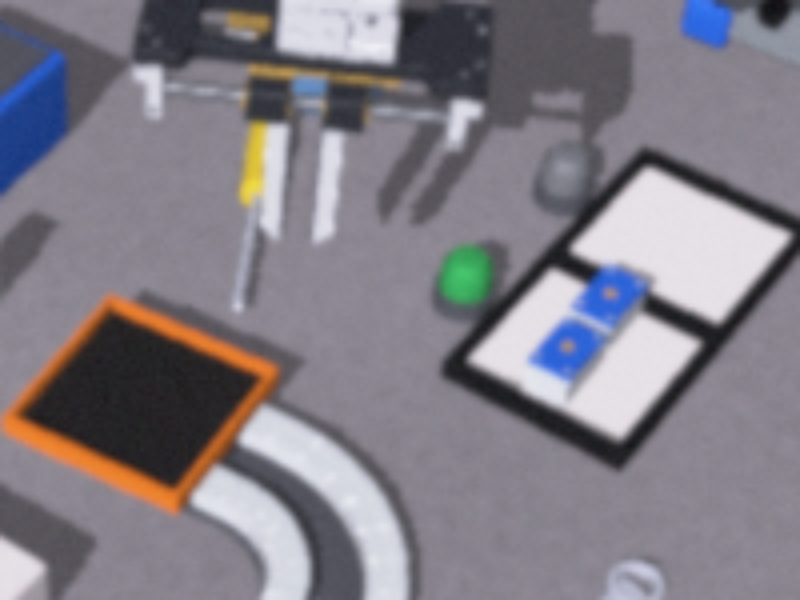

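Request:
{"op": "send_rows", "data": {"increments": [[-1,0,0.16,-0.012,-0.62],[-1,0,0.16,-0.012,-0.62],[-1,0,0.16,-0.012,-0.62],[-1,0,0.16,-0.012,-0.62],[-1,0,0.16,-0.012,-0.62]]}}

```text
time: 29.03
tool_pos: [0.7209, -0.0374, 0.1283]
ee_rot: [2.876, 1.568, 2.385]
wrist_force: [-2.0, -0.7, -0.9]
width: 0.0001
```

```bash
python3 - <<'E'
from h import *
go(*tr(157,-90),80,93.9)
E
```

```text
t=29.03 pos [720.9 -37.4 128.3] jaw 61.8 shift [ 0.0483 -0.0004 -0.0001] roll -0.560 j [-0.13  0.5   1.01  0.    1.64 -1.21] w 0.0001 F [-2.  -0.7 -0.9]
```

Request:
{"op": "send_rows", "data": {"increments": [[-1,0,0,0,-0.12],[-1,0,0,0,-0.24],[-1,0.015,0,0,-0.36],[-1,0.03,0,0,-0.48],[-1,0.04,0,0,-0.56]]}}

```text
time: 29.45
tool_pos: [0.7167, -0.0417, 0.0906]
ee_rot: [-3.068, 1.568, -3.005]
wrist_force: [-0.3, 0.2, -0.1]
width: 0.0002
```

Request:
{"op": "send_rows", "data": {"increments": [[-1,0,0,0,0],[-1,0,0,0,0],[-1,0,0,0,0]]}}

```text
time: 29.7
tool_pos: [0.718, -0.0414, 0.0932]
ee_rot: [-0.493, 1.57, -0.437]
wrist_force: [-1.0, 0.6, 0.1]
width: 0.0007
```

```bash
python3 - <<'E'
from h import *
go(*tr(157,-90),23,93.9)
s=snap('side','s22.png')
cv2.imwrite('pics/s22z.png',cv2.resize(cv2.imread('pics/s22.png')[130:280,220:420],None,fx=4,fy=4))
E
```

```text
t=29.70 pos [718.  -41.4  93.2] jaw 93.2 shift [0.0702 0.0036 0.0027] roll -0.012 j [-0.14  0.5   1.07 -0.    1.57 -1.76] w 0.0007 F [-1.   0.6  0.1]
```

View pics/s22z.png

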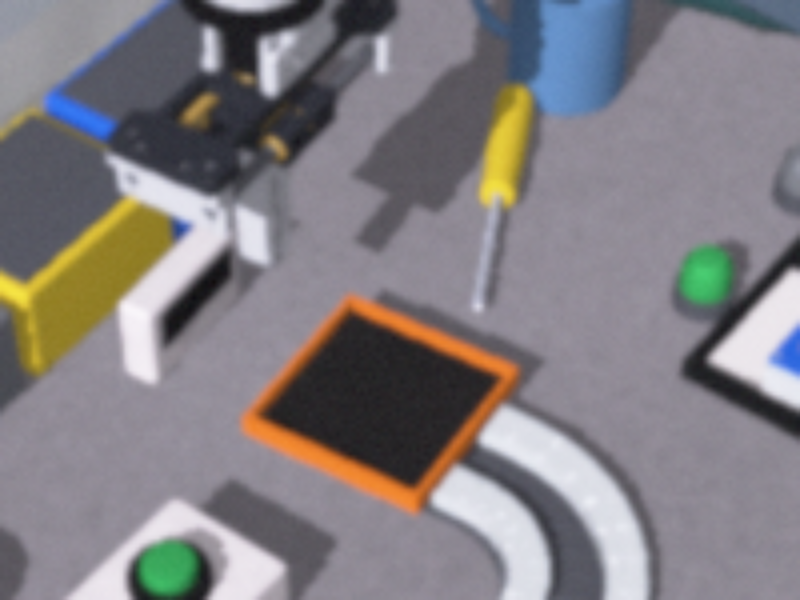

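Request:
{"op": "send_rows", "data": {"increments": [[-1,0.025,0.0036,0.0027,-0.012],[-1,0.05,0.0036,0.0027,-0.012],[-1,0.069,0.0036,0.0027,-0.012],[-1,0.069,0.0036,0.0027,-0.012],[-1,0.069,0.0036,0.0027,-0.012]]}}

```text
time: 30.17
tool_pos: [0.7198, -0.037, 0.0229]
ee_rot: [3.024, 1.569, 3.095]
wrist_force: [0.1, 0.1, 0.6]
width: 0.0003
```

```bash
python3 - <<'E'
from h import *
push([197,191,185,178,171],rear=False)
E
```

```text
t=30.17 pos [719.8 -37.   22.9] jaw 94.0 F [0.1 0.1 0.6] w 0.0
[[-1, 0.0009, -0.0006, -0.0087, 0.002], [-1, 0.0009, -0.0006, -0.0147, 0.002], [-1, 0.0009, -0.0006, -0.0207, 0.002], [-1, 0.001, -0.0006, -0.0277, 0.002], [-1, 0.001, -0.0006, -0.0347, 0.002]]
```

Request:
{"op": "send_rows", "data": {"increments": [[-1,0.001,-0.0005,-0.0087,0],[-1,0.001,-0.0005,-0.0147,0],[-1,0.001,-0.0005,-0.0207,0],[-1,0.001,-0.0005,-0.0277,0],[-1,0.001,-0.0005,-0.0347,0]]}}

```text
time: 30.58
tool_pos: [0.6878, -0.0402, 0.0253]
ee_rot: [-0.168, 1.564, -0.097]
wrist_force: [4.4, 0.6, 2.2]
width: 0.0004
```

```bash
python3 - <<'E'
from h import *
push([163,155,147,139,131],rear=False)
E
```

```text
t=30.58 pos [687.8 -40.2  25.3] jaw 94.1 F [4.4 0.6 2.2] w 0.0
[[-1, 0.0033, 0.0003, -0.0105, 0.003], [-1, 0.0032, 0.0004, -0.0185, 0.003], [-1, 0.0032, 0.0004, -0.0265, 0.003], [-1, 0.0031, 0.0004, -0.0345, 0.004], [-1, 0.003, -0.0, -0.0425, 0.015]]
```

Request:
{"op": "send_rows", "data": {"increments": [[-1,0.003,0,-0.0085,0],[-1,0.003,0,-0.0165,0],[-1,0.003,0,-0.0245,0],[-1,0.003,0,-0.0325,0.004],[-1,0.003,0,-0.0405,0.015]]}}

```text
time: 31.0
tool_pos: [0.6451, -0.043, 0.0201]
ee_rot: [-0.357, 1.569, -0.301]
wrist_force: [3.3, -0.1, 2.1]
width: 0.001
```

```bash
python3 - <<'E'
from h import *
push([123,115,107,99,91],rear=False)
E
```

```text
t=31.00 pos [645.1 -43.   20.1] jaw 93.2 F [ 3.3 -0.1  2.1] w 0.001
[[-1, -0.002, -0.0013, -0.0076, 0.023], [-1, -0.002, -0.0029, -0.0155, 0.061], [-1, -0.002, -0.005, -0.0235, 0.113], [-1, -0.002, -0.0077, -0.0317, 0.177], [-1, -0.002, -0.0108, -0.0403, 0.255]]
```

Request:
{"op": "send_rows", "data": {"increments": [[-1,-0.002,-0.0013,-0.0076,0.023],[-1,-0.002,-0.003,-0.0155,0.06],[-1,-0.002,-0.005,-0.0235,0.113],[-1,-0.002,-0.0077,-0.0317,0.177],[-1,-0.002,-0.0108,-0.0403,0.255]]}}

```text
time: 31.42
tool_pos: [0.6043, -0.056, 0.0207]
ee_rot: [-2.928, 1.569, -3.131]
wrist_force: [3.7, -0.0, 1.8]
width: 0.0003
```

```bash
python3 - <<'E'
from h import *
push([83,75,67,59,51],rear=False)
s=snap('top','t23.png')
cv2.imwrite('pics/t23z.png',cv2.resize(cv2.imread('pics/t23.png')[160:360,180:420],None,fx=3,fy=3))
E
```

```text
t=31.42 pos [604.3 -56.   20.7] jaw 78.4 F [ 3.7 -0.   1.8] w 0.0
[[-1, -0.0013, -0.0053, -0.0067, 0.084], [-1, -0.0012, -0.0101, -0.015, 0.173], [-1, -0.0012, -0.0142, -0.0238, 0.262], [-1, -0.0012, -0.0175, -0.0329, 0.351], [-1, -0.0012, -0.0199, -0.0422, 0.44]]
```

View pics/t23z.png

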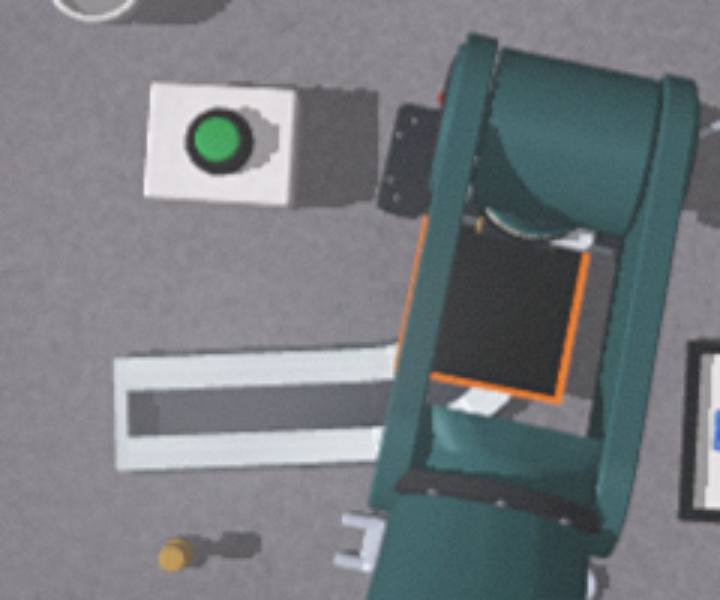

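Request:
{"op": "send_rows", "data": {"increments": [[-1,-0.001,-0.0053,-0.007,0.085],[-1,-0.001,-0.01,-0.015,0.173],[-1,-0.001,-0.0142,-0.0238,0.262],[-1,-0.001,-0.0175,-0.033,0.35],[-1,-0.001,-0.02,-0.0422,0.44]]}}

```text
time: 31.88
tool_pos: [0.5587, -0.0676, 0.0213]
ee_rot: [-2.347, 1.568, -2.99]
wrist_force: [2.3, -2.1, -1.0]
width: 0.0011
```

```bash
python3 - <<'E'
from h import *
push([43,35,27,19,11],rear=False)
E
```

```text
t=31.88 pos [558.7 -67.6  21.3] jaw 53.2 F [ 2.3 -2.1 -1. ] w 0.001
[[-1, -0.0007, -0.0049, -0.0081, 0.089], [-1, -0.0007, -0.0097, -0.0164, 0.178], [-1, -0.0006, -0.0137, -0.0252, 0.267], [-1, -0.0006, -0.0169, -0.0343, 0.356], [-1, -0.0006, -0.0193, -0.0436, 0.445]]
```

Request:
{"op": "send_rows", "data": {"increments": [[-1,-0.0005,-0.005,-0.008,0.09],[-1,-0.0005,-0.0097,-0.0165,0.178],[-1,-0.0005,-0.0137,-0.025,0.267],[-1,-0.0005,-0.017,-0.0343,0.356],[-1,-0.0005,-0.0193,-0.0436,0.445]]}}

```text
time: 32.3
tool_pos: [0.5116, -0.0572, 0.0216]
ee_rot: [-1.817, 1.567, -2.905]
wrist_force: [1.4, -2.1, -0.4]
width: 0.0003
```

```bash
python3 - <<'E'
from h import *
push([3,-5,-13,-21,-29],rear=False)
E
```

```text
t=32.30 pos [511.6 -57.2  21.6] jaw 27.7 F [ 1.4 -2.1 -0.4] w 0.0
[[-1, -0.0003, -0.0049, -0.0078, 0.089], [-1, -0.0003, -0.0097, -0.0162, 0.175], [-1, -0.0003, -0.0131, -0.025, 0.25], [-1, -0.0003, -0.0153, -0.0339, 0.311], [-1, -0.0003, -0.0162, -0.0426, 0.358]]
```

Request:
{"op": "send_rows", "data": {"increments": [[-1,0,-0.005,-0.008,0.09],[-1,0,-0.0097,-0.0162,0.175],[-1,0,-0.013,-0.025,0.25],[-1,0,-0.0153,-0.034,0.31],[-1,0,-0.0162,-0.0426,0.358]]}}

```text
time: 32.72
tool_pos: [0.4769, -0.0271, 0.0216]
ee_rot: [-1.408, 1.565, -2.852]
wrist_force: [0.4, -2.7, -0.5]
width: 0.0005
```

```bash
python3 - <<'E'
from h import *
push([-37,-45,-53,-61,-69],rear=False)
s=snap('top','t24.png')
cv2.imwrite('pics/t24z.png',cv2.resize(cv2.imread('pics/t24.png')[160:360,180:420],None,fx=3,fy=3))
E
```

```text
t=32.72 pos [476.9 -27.1  21.6] jaw 7.3 F [ 0.4 -2.7 -0.5] w 0.0
[[-1, -0.0004, -0.002, -0.0081, 0.034], [-1, -0.0004, -0.0032, -0.0162, 0.053], [-1, -0.0004, -0.0032, -0.0242, 0.059], [-1, -0.0004, -0.0028, -0.0322, 0.059], [-1, -0.0004, -0.0023, -0.0402, 0.059]]
```

View pics/t24z.png

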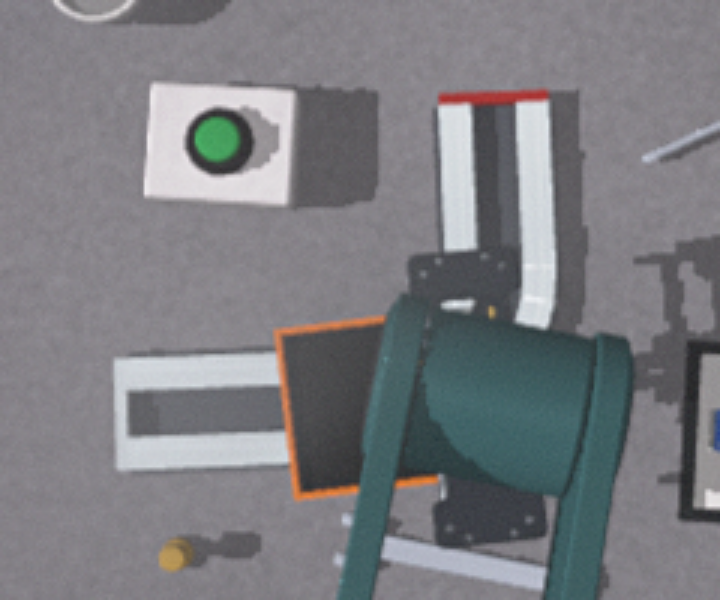

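Request:
{"op": "send_rows", "data": {"increments": [[-1,0,-0.002,-0.008,0.034],[-1,0,-0.0032,-0.0162,0.053],[-1,0,-0.0032,-0.0242,0.059],[-1,0,-0.0028,-0.0322,0.059],[-1,0,-0.0023,-0.0402,0.059]]}}

```text
time: 33.18
tool_pos: [0.4712, 0.0133, 0.0221]
ee_rot: [-1.439, 1.568, -2.938]
wrist_force: [0.3, -1.7, -1.7]
width: 0.0002
```

```bash
python3 - <<'E'
from h import *
push([-77,-85,-93,-101,-109],rear=False)
E
```

```text
t=33.18 pos [471.2  13.3  22.1] jaw 4.1 F [ 0.3 -1.7 -1.7] w 0.0
[[-1, 0.0001, -0.0017, -0.0073, 0.003], [-1, 0.0001, -0.0016, -0.0153, 0.003], [-1, 0.0001, -0.0016, -0.0233, 0.003], [-1, 0.0001, -0.0016, -0.0313, 0.003], [-1, 0.0001, -0.0016, -0.0393, 0.003]]
```

Request:
{"op": "send_rows", "data": {"increments": [[-1,0,-0.0016,-0.0075,0.003],[-1,0,-0.0016,-0.0155,0.003],[-1,0,-0.0016,-0.0235,0.003],[-1,0,-0.0016,-0.0315,0.003],[-1,0,-0.0016,-0.0393,0.003]]}}

```text
time: 33.6
tool_pos: [0.4677, 0.0529, 0.0229]
ee_rot: [-1.062, 1.571, -2.566]
wrist_force: [-0.3, -2.5, -1.3]
width: 0.0005
```

```bash
python3 - <<'E'
from h import *
push([-117,-125,-133,-141,-149],rear=False)
E
```

```text
t=33.60 pos [467.7  52.9  22.9] jaw 3.9 F [-0.3 -2.5 -1.3] w 0.0
[[-1, 0.0009, -0.0009, -0.0075, -0.001], [-1, 0.0009, -0.0009, -0.0155, -0.001], [-1, 0.0009, -0.0009, -0.0235, -0.001], [-1, 0.0009, -0.0009, -0.0315, -0.001], [-1, 0.0009, -0.0009, -0.0395, -0.001]]
```

Request:
{"op": "send_rows", "data": {"increments": [[-1,0.001,-0.001,-0.0075,0],[-1,0.001,-0.001,-0.0155,0],[-1,0.001,-0.001,-0.0235,0],[-1,0.001,-0.001,-0.031,0],[-1,0.001,-0.001,-0.037,0]]}}

```text
time: 34.02
tool_pos: [0.4648, 0.0897, 0.0224]
ee_rot: [1.299, 1.57, -0.204]
wrist_force: [0.9, -3.2, 3.3]
width: 0.0004
```

Request:
{"op": "send_rows", "data": {"increments": [[-1,0,0,-0.003,0],[-1,0,0,-0.006,0],[-1,0,0,-0.008,0]]}}

```text
time: 34.27
tool_pos: [0.464, 0.0971, 0.022]
ee_rot: [0.649, 1.57, -0.855]
wrist_force: [1.1, -3.8, 2.8]
width: 0.0003
```

Request:
{"op": "send_rows", "data": {"increments": [[-1,0,0,-0.001,0],[-1,0,0,-0.002,0],[-1,0,0,-0.003,0]]}}

```text
time: 34.52
tool_pos: [0.4638, 0.0985, 0.022]
ee_rot: [0.001, 1.568, -1.502]
wrist_force: [0.9, -8.2, 4.4]
width: 0.0007
```

```bash
python3 - <<'E'
from h import *
push([-156],rear=False)
E
```

```text
t=34.52 pos [463.8  98.5  22. ] jaw 3.8 F [ 0.9 -8.2  4.4] w 0.001
[[-1, -0.0, -0.0001, -0.0007, -0.001]]
```

Force is rising at the predicted end. I'll push a bit more to confirm it is seated.

Request:
{"op": "send_rows", "data": {"increments": [[-1,0,0,-0.002,0],[-1,0,0,-0.003,0],[-1,0,0,-0.004,0],[-1,0,0,-0.004,0]]}}

```text
time: 34.85
tool_pos: [0.4638, 0.0987, 0.022]
ee_rot: [-0.033, 1.56, -1.537]
wrist_force: [1.2, -16.0, 4.8]
width: 0.0002
```

Request:
{"op": "send_rows", "data": {"increments": [[-1,0,0,0,0],[-1,0,0,0,0]]}}

```text
time: 35.02
tool_pos: [0.4639, 0.0987, 0.0221]
ee_rot: [-0.025, 1.56, -1.53]
wrist_force: [0.5, -16.1, 3.2]
width: 0.0007
```

Request:
{"op": "send_rows", "data": {"increments": [[-1,0,0,0.01,0],[-1,0,0,0.025,0],[-1,-0.03,0,0.035,0],[-1,-0.07,0,0.035,0],[-1,-0.11,0,0.035,0]]}}

```text
time: 35.43
tool_pos: [0.4638, 0.0695, 0.1309]
ee_rot: [-2.112, 1.564, 2.667]
wrist_force: [1.1, 0.2, 0.1]
width: 0.0005
```

Request:
{"op": "send_rows", "data": {"increments": [[-1,-0.04,0,0.04,0],[-1,-0.08,0,0.08,0],[-1,-0.1,0,0.12,0],[-1,-0.1,0,0.12,0],[-1,-0.1,0,0.12,0]]}}

```text
time: 35.85
tool_pos: [0.4757, -0.054, 0.2358]
ee_rot: [1.362, 1.563, -0.146]
wrist_force: [0.8, -0.0, 1.7]
width: 0.0007
```

```bash
python3 - <<'E'
from h import *
S=[snap('top','t25.png'),snap('side','s25.png')]
go(500,0,200)
for a,r,c in blobs(mask(S[0],(4,110,70),(22,255,255)),60): print('orange',a,np.round(r[0]),rect(S[0],c,.032))
for s in S:
  for a,r,c in blobs(mask(s,(105,120,60),(130,255,255)),60):
    q=rect(s,c,.032)
    if 380<q[0]<510 and -350<q[1]<-170: print('binmod',a,q)
print(tr(-90,130))
E
```

```text
t=35.95 pos [474.  -50.6 231.7] jaw 3.8 shift [ 0.0319  0.0293 -0.0487] roll 0.000 j [-0.23 -0.08  1.49  0.    1.73 -0.29] w 0.0004 F [-0.2  0.9 -0. ]
orange 3180.5 [241. 297.] [460.3 164.5 116.3 116.2 -85.8]
binmod 245.5 [ 454.7 -273.5   42.6   28.4  -89.7]
binmod 134.5 [ 456.9 -270.    45.    31.4   84.7]
binmod 134.0 [ 454.3 -215.7   43.5   26.9   85.1]
[459.16642712 165.07758009]
```

View pics/t25.png

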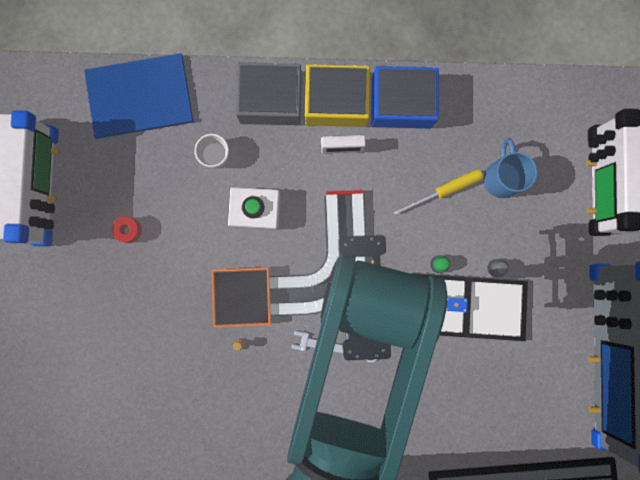

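View pics/s25.png

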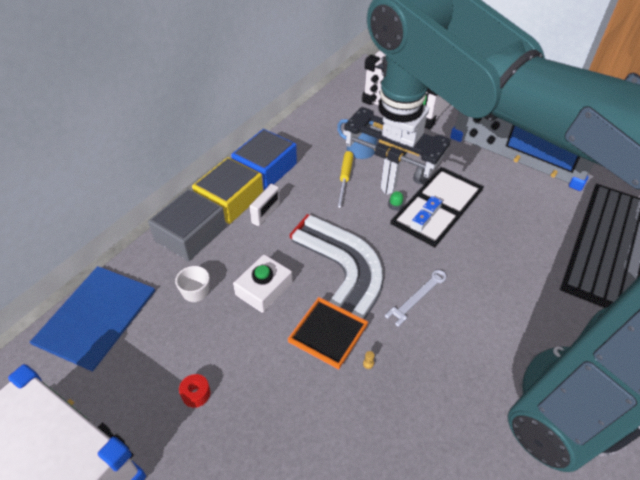

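Request:
{"op": "send_rows", "data": {"increments": [[-1,-0.02,-0.1,-0.25,0],[-1,-0.02,-0.1,-0.25,0],[-1,-0.02,-0.1,-0.25,0],[-1,-0.02,-0.1,-0.25,0],[-1,-0.02,-0.1,-0.25,0]]}}

```text
time: 36.37
tool_pos: [0.3811, 0.1394, 0.2453]
ee_rot: [-1.973, 1.566, 2.808]
wrist_force: [1.7, 0.4, 0.4]
width: 0.0007
```

Request:
{"op": "send_rows", "data": {"increments": [[-1,0,-0.02,-0.04,0],[-1,0,-0.02,-0.06,0],[-1,0,-0.02,-0.06,0]]}}

```text
time: 36.62
tool_pos: [0.3566, 0.1997, 0.2455]
ee_rot: [-2.159, 1.566, 2.629]
wrist_force: [-0.2, 0.4, 0.3]
width: 0.0005
```

```bash
python3 - <<'E'
from h import *
S=[snap('top','t26.png'),snap('side','s26.png')]
go(500,0,200)
T=cv2.imread('pics/t26.png');D=cv2.imread('pics/s26.png')
for n,s in zip('ts',S):
  for a,r,c in blobs(mask(s,(105,120,60),(130,255,255)),60):
    q=rect(s,c,.032)
    if 380<q[0]<510 and -350<q[1]<-170: print(n,'binmod',a,np.round(r[0],1),q)
a=cv2.resize(T[265:345,400:535],None,fx=5.5,fy=5.5,interpolation=cv2.INTER_CUBIC)[:,:740]
cv2.imwrite('pics/t26z.png',a)
cv2.imwrite('pics/s26z.png',cv2.resize(D[160:250,385:490],None,fx=6,fy=6,interpolation=cv2.INTER_CUBIC))
E
```

```text
t=36.72 pos [358.3 196.2 245.6] jaw 4.1 shift [0.0453 0.1275 0.2058] roll 0.000 j [ 0.36 -0.23  1.59  0.    1.79  0.29] w 0.0005 F [ 1.3  0.3 -0.7]
t binmod 250.5 [456. 305.] [ 454.7 -272.5   44.7   28.3  -89.6]
t binmod 218.5 [429.  303.5] [ 456.  -217.6   40.6   26.3  -89.4]
s binmod 113.0 [431.9 204.2] [ 455.7 -267.3   39.5   29.1  -88.9]
s binmod 66.0 [423.3 215.5] [ 454.1 -218.5   37.8   27.    84.5]
```

View pics/t26z.png

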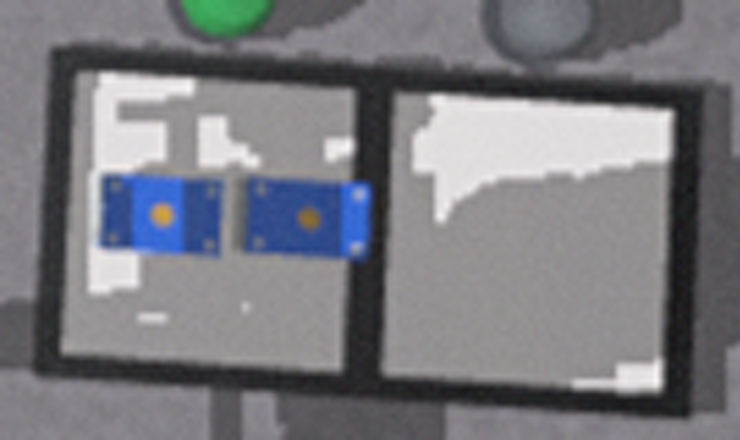

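View pics/s26z.png

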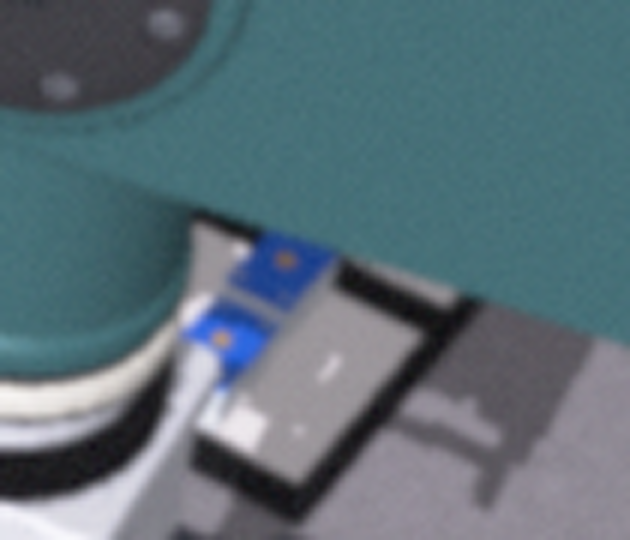

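```bash
python3 - <<'E'
from h import *
D=cv2.imread('pics/s25.png')
cv2.imwrite('pics/s25z.png',cv2.resize(D[180:240,390:470],None,fx=10,fy=10,interpolation=cv2.INTER_CUBIC))
E
```

```text
(no output)
```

View pics/s25z.png

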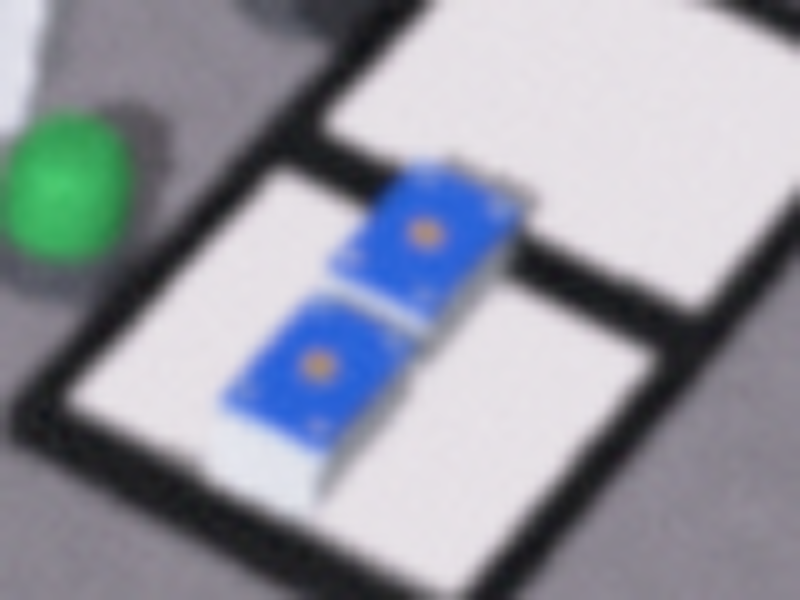

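```bash
python3 - <<'E'
from h import *
S=[robot.snapshot('top'),robot.snapshot('side')]
def tri(pt,ps):
    A=[];b=[]
    for s,(u,v) in zip(S,(pt,ps)):
        o=np.array(s['world_from_camera'])[:3,3];d=ray(s,u,v,0)-o;d/=np.linalg.norm(d)
        Q=np.eye(3)-np.outer(d,d);A.append(Q);b.append(Q@o)
    return np.linalg.solve(sum(A),sum(b))*1000
print(tri((429.5,304.1),(421.9,216.6)).round(1),tri((456.2,304.5),(432.5,203.3)).round(1))
E
```

```text
[ 454.9 -219.1   29.6] [ 455.2 -273.6   29.4]
```

```bash
python3 - <<'E'
from h import *
print(robot.close_job())
E
```

```text
the job is handed in; nothing more can be done
None
```

The job is done and handed in at about 37 s of the 210 s limit; the hand-in gave no verdict.

- **Loading:** Only two modules were on the bench. I placed both flat in the carrier while it stood on the loading leg, and neither was knocked aside.
- **Push to the stop:** I pushed the carrier round the bend with shut fingers on its rear rim. It stopped moving under about 15 N at the expected home position. A picture showed both modules still aboard.
- **Read button:** I pressed it at about 21 N until it stopped moving. As I lifted off, the force fell from 4.8 to 1.3 N over about 5 mm, as a fully pressed spring button would.
- **Bin:** Both modules went into the left bin, the one with the green lamp. Their lids came out at the same height in two views (29.6 and 29.4 mm), so both lie flat. That is about 2 mm below the expected 32 mm, which I put down to camera calibration.
- **Return:** The empty carrier stopped firmly under 16 N at the closed end of the loading leg. The picture puts it at (460, 164.5) mm against (459, 165) mm expected.

**Tight spot:** the first module lies within a few millimetres of the wall between the bins. The dots on its lid varied by only about 2 mm in height, so it is not resting on the rim.

The other things on the bench look unmoved in the last pictures. No check failed.

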